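File a sample panel in the bottom bin of a stack

ROBOT

A 6-joint arm with a two-finger parallel gripper is mounted at the origin on the work surface. World frame = base frame: x ahead of the robot, y to its left, z up, the work surface at z = 0. Lengths are in m, angles in rad, forces in N, time in s.
With the tool pointing down it reaches from about 0.3 to 0.875 m from the base axis. Payload 6.4 kg.
Tool frame: the origin (TCP) lies between the finger pads; the fingertips stand 11 mm ahead of it and the grasp point (between the pads) lies 8 mm behind it (ctrl.tcp_to_tips is the distance from the TCP to the fingertips, in m); x points along the fingers, z is the direction in which the jaws open and shut, and the axes are right-handed (so a half turn about x gives the same grasp; the last joint's range is limited). The gripper opens to 85 mm and grips with 20 to 120 N. Pads are 22 mm wide; open, the fingers measure 114 mm over their backs; the gripper's body (76 mm by 85 mm) begins 54 mm behind the grasp point. The pads swing forward as they close: fully open they stand 13 mm farther back than shut.
Start: joints at [-1.349, 0.181, 1.607, -0, 1.354, -0.206], TCP at [0.239, -0.523, 0.242] pointing down, gripper open.
Joint ranges: [-2.99, 2.99], [-0.89, 2.07], [0.3, 2.58], [-1.14, 4.28], [0, 2.63], [-3.12, 3.12]. Speed limits (rad/s): [2.57, 2.57, 3.01, 3.14, 3.14, 3.14].

INTERFACE

Orientations are given as a unit quaternion [w, x, y, z].
In Python, from bench import ctrl, eyes, hand_in gives the robot as it stands. The module is installed in compiled form; this text tells all that it offers.
- The arm moves only by the tool step_arm, never from a script. Its arguments are lists of equal length, an entry for each row: "xyz": the shift along the world's x, y, z in mm, a list of three; "spin": the turn about the world's z in rad; "fingers": the opening in per cent of the stroke, from 0 (shut) to 100 (fully open). A call has 1 to 10 rows; each row is the pose to reach, as a shift and turn from the pose commanded when the call began; what a row does not reach only later rows make up. A row lasts 1/10 s, in which the tool goes at most 50 mm and 8.59 degrees, less where a joint would pass 70% of its speed; a pose out of reach is approached as far as the arm can. A call with a gripper value outside its range is refused whole. The fingers move at their own pace and stop on an object; the grip force is fixed at half the most. Time passes only in rows, so rows that repeat a pose let the fingers close. It gives the time, the measured TCP pose, the force and the opening at its end, in the units of the state.
- ctrl.get_obs(): the state, without advancing time (a new reading comes with each control period).
- eyes.camera(name): name is "side" or "top" or "wrist"; returns the picture (480x640x3 uint8, red, green, blue); there is no depth.
- eyes.camera_model(name): a dict with "vertical_fov" (degrees; the focal length in pixels is half the picture's height over the tangent of half this angle, whatever the lens; pixels are square), "cx", "cy" (the principal point, pixels), "pose" (4x4, takes a point from camera to world coordinates); the wrist camera has in their place "tool_from_camera" (4x4, takes a point from camera to tool coordinates, whose origin is the TCP and whose axes are the tool frame's). Camera axes: x right, y up, looking along -z (the intrinsics and any distortion apply to the point x, -y, -z); pixel columns grow to the right and rows downward; lengths in m; the calibration is good to about 2 mm. The wrist camera is an equidistant fisheye: a pixel r from the principal point sees the ray r / f radians off the axis. A picture is of the moment at which its call begins: read the wrist's pose just before it. camera_model takes no time and is no camera call.
- hand_in(): hands the job in, once; it reports no verdict.
The state is a dict: "time_s": time; "q": joint angles; "dq": joint speeds; "joint_efforts": joint torques, N m; "eef_pos": TCP position; "eef_rot": TCP orientation; "wrist_force": force on the tool from outside, world axes, zero at the start; "torque": the same for the moment, N m; "opening": opening from 0.0 (shut) to 1.0 (fully open).
Only numpy, scipy, OpenCV 4.12 (cv2) and the standard library are available. Lean on these libraries where they do the work, as an engineer would, in place of code of your own. Each camera call takes 0.05 s, during which the arm holds its last target.

TASK

Lift the two trays off the plywood bin, one after the other, and stand both flat on the clear bench. Then take the grey panel from the sloped stand and file it in the bin's leaning slot, lowering it gently until it rests on the packing, neither dropped nor forced. Finally restack both trays squarely on the bin in their original order, set down rather than dropped, and leave everything else on the bench where it is.

Things in the scene. Friction and masses are not known exactly. Their poses are not given: they have to be found in the camera images.
- bin: Plywood bin at the bottom of the stack, fixed to the bench: 150 mm (x) by 130 mm (y), 120 mm high, walls 6 mm, open on top; its front (-x side, towards the robot) is only 45 mm high over the middle 100 mm. Origin: centre of its underside; z up. Inside, a filing slot leans 30 degrees from vertical, its top towards the bin's -x. Two trays stand on it; a filed panel stays below them.
- bin_slot (a point): Foot of the bin's slot, 42 mm to +x of the bin's origin, 10 mm above it, on the face of the ribs. The slot rises from here along u = (-sin 30, 0, cos 30) in the bin's axes, and is 20 mm wide towards n = (cos 30, 0, sin 30). Cork packing lies across its foot and makes it shallower by 2 to 34 mm along u: how much differs and is not reported; feel or see it. It gives about 1 mm per 6 N.
- bin_rib_top (a point): Top end, in the bin's mid-plane, of the face of the two ribs that the panel leans on: 74 mm along u from bin_slot. Each rib is 12 mm wide, centred 37 mm to either side of the mid-plane, so fingers fit between them (62 mm).
- bin_lip_top (a point): Top of the inner face of the low lip that closes the slot on its +x side: 20 mm along n and 30 mm along u from bin_slot. The lip is 100 mm wide, 6 mm thick.
- tray_lower: Shallow plywood tray, the lower of the two, square tile chips along both ends: 150 mm (x) by 130 mm (y), 60 mm high, about 0.4 kg. Origin: centre of its underside; z up. Its lowest 5 mm is a plug, 132 by 112 mm, that drops into the mouth (138 by 118 mm) of the bin or tray below, 3 mm play all round. Seated on the bin its origin is 115 mm above the bin's, x along the bin's x.
- tray_lower_grip (a point): Top middle of the lower tray's divider, its carrying grip, 52 mm above the tray's origin. The divider is 12 mm thick (tray x), 118 mm long (tray y), and stands 42 mm above the tray's floor, free for 38 mm on either side; the tray's rim is 8 mm above its top.
- tray_upper: Shallow plywood tray on top of the stack, the same size and make as the lower one, with round wooden plugs along both ends. Origin: centre of its underside; z up. Seated on the lower tray its origin is 55 mm above the lower tray's (170 mm above the bin's).
- tray_upper_grip (a point): Top middle of the upper tray's divider, its carrying grip, 52 mm above the tray's origin; like the lower tray's.
- stand: Wooden sloped display stand, fixed to the bench: base 130 mm (x) by 110 mm (y), 12 mm thick. Origin: centre of its underside; z up. The panel leans in its slot.
- stand_slot (a point): Foot of the stand's slot, 30 mm to +x of the stand's origin and 30 mm above it, on the face of the ribs. The same slot as in the bin, in the stand's axes: 30 degrees from vertical, its top towards the stand's -x, ribs, lip and 20 mm width alike, but without packing: its floor passes through this point, square to the slot.
- panel: Grey sample panel, 10 mm thick (its x), 90 mm wide (its y) and 80 mm long (its z), about 0.10 kg. Origin: middle of its foot end; z runs up the panel to its top edge, x is square to its face. It starts on the foot and ribs of the stand's slot, its z leaning 30 degrees from vertical, up to 10 mm off the stand's mid-plane.
- clear_patch (a point): Middle of the clear bench between the bin and the stand (fixed point on the bench top): free for 90 mm to either side in x and 150 mm to either side in y, room for both trays side by side, their x along the world's x.
- brush_pot: Bystander, white ceramic pot with brushes, 74 mm across, 182 mm tall with the brushes. Origin: centre of its underside.
- tape_roll: Bystander, roll of paper tape lying flat, 90 mm across, 24 mm high. Origin: centre of its underside.
- jar: Bystander, small lidded jar, 60 mm across, 75 mm tall. Origin: centre of its underside.
- fan_deck: Bystander, fanned-out deck of colour strips lying flat, about 150 mm by 75 mm, 19 mm high, long along its x. Origin: centre of its underside.
- cork_block: Bystander, cork sanding block lying flat, 110 mm (x) by 60 mm (y), 35 mm high. Origin: centre of its underside.
- tape_measure: Bystander, black tape measure standing on its edge, 80 mm (x) by 35 mm (y), 60 mm high. Origin: centre of its underside.
Mind the look-alikes: they are no part of the job. What is shaped like the tray_upper but pink is not meant.

How it is judged:
On the way, in this order (a step that is already met when the one before it is completed fails the run):
1. both trays stand flat on the bench beside the bin, let go (height (world z) of each of tray_lower, tray_upper below 0.008 m and angle between each of tray_lower, tray_upper's own z axis and vertical below 0.05 rad and horizontal distance between each of tray_lower, tray_upper and bin above 0.12 m and linear speed of each of tray_lower, tray_upper below 0.03 m/s and contact force between each of tray_lower, tray_upper and the fingers below 0.05 N), for 0.1 s.
2. the panel leans in the bin's slot at rest, let go, with both trays still off the bin (x of panel in the frame of bin between 0.018 and 0.064 m and y of panel in the frame of bin between -0.022 and 0.022 m and z of panel in the frame of bin below 0.056 m and angle between panel's own z axis and vertical between 0.4 and 0.7 rad and angle between the y axis of panel and the y axis of bin, either way round below 0.15 rad and linear speed of panel below 0.02 m/s and contact force between panel and the fingers below 0.05 N and horizontal distance between each of tray_lower, tray_upper and bin above 0.12 m), for 0.2 s.
At the end, for the whole second after the job is handed in: Panel at rest in the bin's slot (foot under 56 mm above the bin's underside, within 22 mm of mid-plane, leaning 23 to 40 deg); lower tray seated on the bin, upper tray on it (6 mm sideways, 3 mm in height, 0.06 rad yaw, level); all at rest, let go (x of panel in the frame of bin between 0.018 and 0.064 m and y of panel in the frame of bin between -0.022 and 0.022 m and z of panel in the frame of bin below 0.056 m and angle between panel's own z axis and vertical between 0.4 and 0.7 rad and angle between the y axis of panel and the y axis of bin, either way round below 0.15 rad and linear speed of each of panel, tray_lower, tray_upper below 0.02 m/s and contact force between panel and the fingers below 0.05 N and x of tray_lower in the frame of bin between -0.006 and 0.006 m and y of tray_lower in the frame of bin between -0.006 and 0.006 m and z of tray_lower in the frame of bin between 0.112 and 0.118 m and angle between the x axis of each of tray_lower, tray_upper and the x axis of bin, either way round below 0.06 rad and angle between each of tray_lower, tray_upper's own z axis and vertical below 0.04 rad and x of tray_upper in the frame of bin between -0.006 and 0.006 m and y of tray_upper in the frame of bin between -0.006 and 0.006 m and z of tray_upper in the frame of bin between 0.167 and 0.173 m); the robot touches nothing.
It fails at once if the panel is pressed into the bin with more than 30 N (contact force between panel and bin above 30 N).
It fails at once if the panel is dropped (falls free faster than 0.25 m/s) (contact force between panel and the fingers below 0.05 N and linear speed of panel above 0.25 m/s).
It fails at once if a tray is dropped (falls free faster than 0.4 m/s) (contact force between tray_lower and the fingers below 0.05 N and linear speed of tray_lower above 0.4 m/s).
It fails at once if a tray is dropped (falls free faster than 0.4 m/s) (contact force between tray_upper and the fingers below 0.05 N and linear speed of tray_upper above 0.4 m/s).
It fails at once if a bystander is moved more than 20 mm (distance of any of brush_pot, tape_roll, jar, fan_deck, cork_block, tape_measure from where it was at the start of the episode above 0.02 m).
It also fails if it takes over 72 s, if anything falls off the work surface, if the arm or the gripper's body presses on something with over 40 N, if the wrist force passes 120 N, or if a joint passes its speed limit or range.

## Working session

There is one attempt and no reset: what is moved stays moved. The work goes in short steps, Python scripts to look and compute and a tool call to move; the robot and the scene stay as the last step left them, time stands still between calls to the robot, and variables do not carry over. Pictures are saved under pics/ and viewed, and the job is handed in when it is done.

Besides the shell and the picture viewer there is one more tool, called after "Call:" as name(argument=value, ...), one argument or row to a line, values as JSON. step_arm: Moves the arm, as the interface text tells. Its arguments: {"type":"object","properties":{"xyz":{"type":"array"},"spin":{"type":"array"},"fingers":{"type":"array"}},"required":["xyz","spin","fingers"]}

```bash
mkdir -p pics; ls; python3 - <<'E'
from bench import ctrl, eyes
import cv2, numpy as np
np.set_printoptions(precision=4,suppress=True)
o=ctrl.get_obs()
for k,v in o.items(): print(k,v)
for n in ["side","top","wrist"]:
    im=eyes.camera(n); cv2.imwrite(f"pics/{n}0.png",im[:,:,::-1]); print(n,eyes.camera_model(n))
print(ctrl.tcp_to_tips)
E
```

```text
pics
time_s 0.0
q [-1.3493  0.1816  1.608   0.      1.3538 -0.2063]
dq [-0.0002 -0.0004 -0.0001 -0.0014 -0.0012  0.0004]
joint_efforts [ -0.0001 -44.487  -35.1339  -0.0004   0.009   -0.    ]
eef_pos [ 0.2385 -0.5226  0.2414]
eef_rot [ 0.5943  0.3829  0.5952 -0.382 ]
wrist_force [1.025  0.1194 0.1318]
torque [ 0.0079 -0.0075 -0.0427]
opening 1.0008565600669226
side {'vertical_fov': 55.40339535019494, 'cx': 324.21551790912144, 'cy': 245.47812464667356, 'pose': array([[ 0.9457, -0.2435,  0.2151,  0.7627],
       [ 0.3247,  0.7323, -0.5986, -0.7058],
       [-0.0118,  0.636 ,  0.7716,  1.0546],
       [ 0.    ,  0.    ,  0.    ,  1.    ]])}
top {'vertical_fov': 44.902228475213334, 'cx': 317.8023980760381, 'cy': 246.09428579546153, 'pose': array([[-0.0024,  0.9972, -0.0746,  0.4005],
       [-0.9999, -0.0034, -0.0127, -0.0036],
       [-0.0129,  0.0745,  0.9971,  1.6003],
       [ 0.    ,  0.    ,  0.    ,  1.    ]])}
wrist {'vertical_fov': 65.70646984690485, 'cx': 327.3160701146356, 'cy': 240.85082476626704, 'tool_from_camera': array([[-0.0005,  0.2956, -0.9553, -0.1339],
       [ 0.0009,  0.9553,  0.2956,  0.0751],
       [ 1.    , -0.0007, -0.0007, -0.0001],
       [ 0.    ,  0.    ,  0.    ,  1.    ]])}
0.011
```

View pics/top0.png

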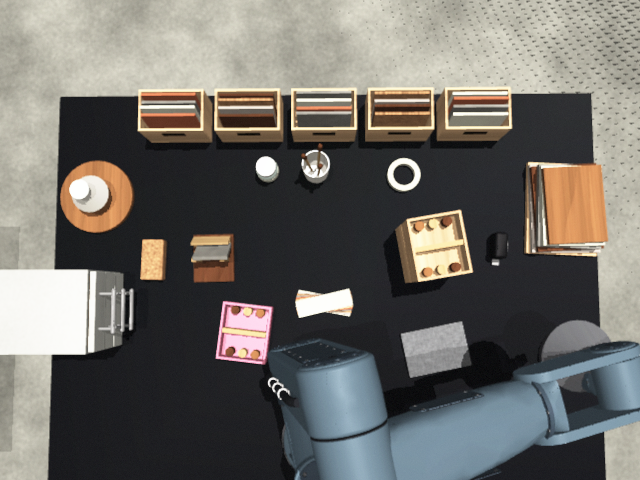

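View pics/side0.png

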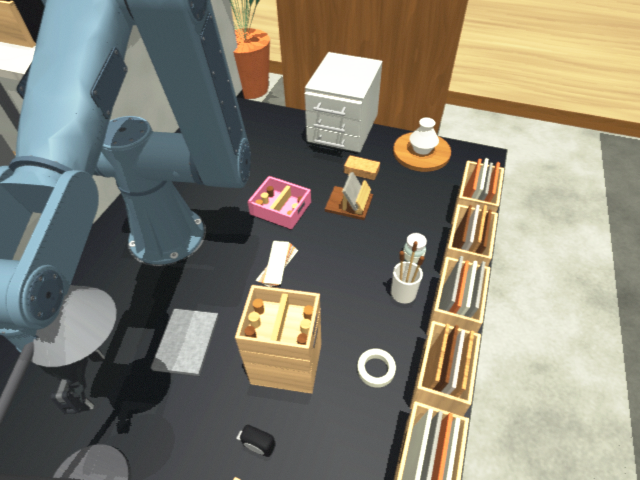

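View pics/wrist0.png

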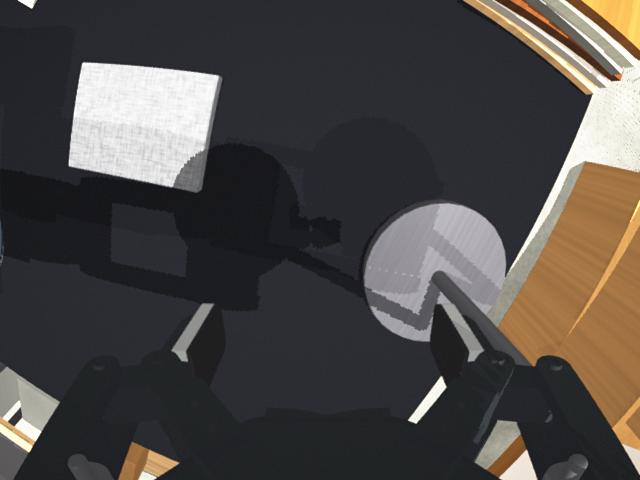

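```bash
cat > h.py <<'E'
import numpy as np, cv2
from bench import ctrl, eyes
from scipy.spatial.transform import Rotation as R
np.set_printoptions(precision=4,suppress=True)
def f(m): return 240/np.tan(np.radians(m['vertical_fov'])/2)
def Rq(q): return R.from_quat([q[1],q[2],q[3],q[0]]).as_matrix()
def pose(name,o=None):
    m=eyes.camera_model(name)
    if name!='wrist': return m,np.array(m['pose'])
    o=o or ctrl.get_obs()
    T=np.eye(4);T[:3,:3]=Rq(o['eef_rot']);T[:3,3]=o['eef_pos']
    return m,T@np.array(m['tool_from_camera'])
def proj(name,P,o=None):
    m,T=pose(name,o);P=np.atleast_2d(P)
    c=(P-T[:3,3])@T[:3,:3]; x,y,z=c[:,0],-c[:,1],-c[:,2]
    if name=='wrist':
        r=np.hypot(x,y);s=np.arctan2(r,z)/np.maximum(r,1e-9)
        return np.c_[m['cx']+f(m)*x*s,m['cy']+f(m)*y*s]
    return np.c_[m['cx']+f(m)*x/z,m['cy']+f(m)*y/z]
def unproj(name,px,h,o=None):
    m,T=pose(name,o);px=np.atleast_2d(px).astype(float)
    a=(px-[m['cx'],m['cy']])/f(m)
    if name=='wrist':
        th=np.hypot(a[:,0],a[:,1]);s=np.sin(th)/np.maximum(th,1e-9)
        d=np.c_[a[:,0]*s,-a[:,1]*s,-np.cos(th)]
    else: d=np.c_[a[:,0],-a[:,1],-np.ones(len(a))]
    d=d@T[:3,:3].T; t=(h-T[2,3])/d[:,2]
    return T[:3,3]+d*t[:,None]
def crop(src,x0,y0,w,h,s,out):
    im=cv2.imread(src)[y0:y0+h,x0:x0+w]
    cv2.imwrite(out,cv2.resize(im,None,fx=s,fy=s,interpolation=cv2.INTER_CUBIC))
E
python3 - <<'E'
from h import *
crop('pics/top0.png',380,195,110,100,6,'pics/c1.png')
crop('pics/top0.png',180,225,70,65,9,'pics/c2.png')
crop('pics/side0.png',230,280,100,120,5,'pics/c3.png')
crop('pics/side0.png',315,165,70,60,9,'pics/c4.png')
o=ctrl.get_obs();print(Rq(o['eef_rot']))
E
```

```text
[[-0.0003  0.9099  0.4148]
 [ 0.0014  0.4148 -0.9099]
 [-1.      0.0003 -0.0014]]
```

View pics/c1.png

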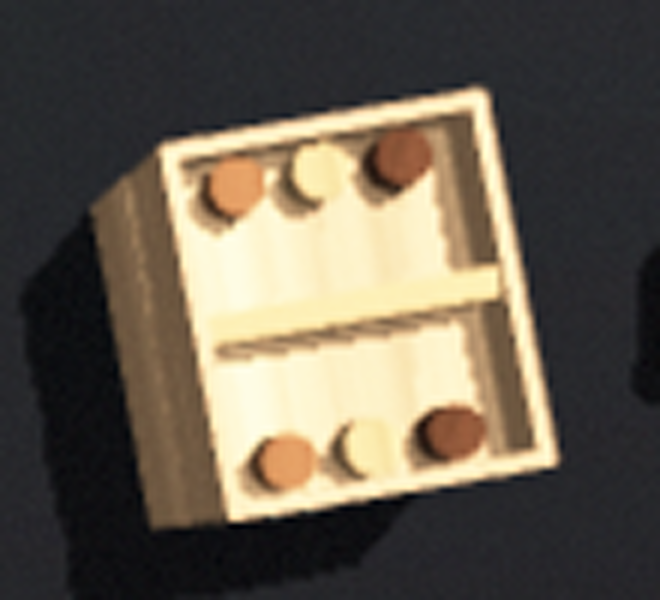

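View pics/c2.png

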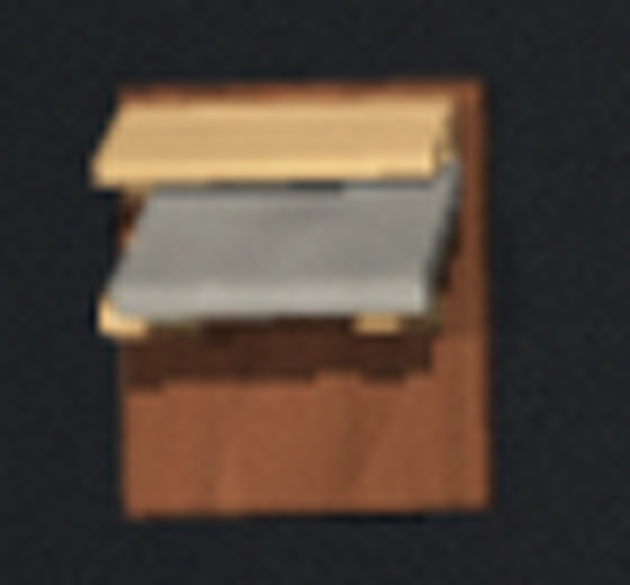

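View pics/c3.png

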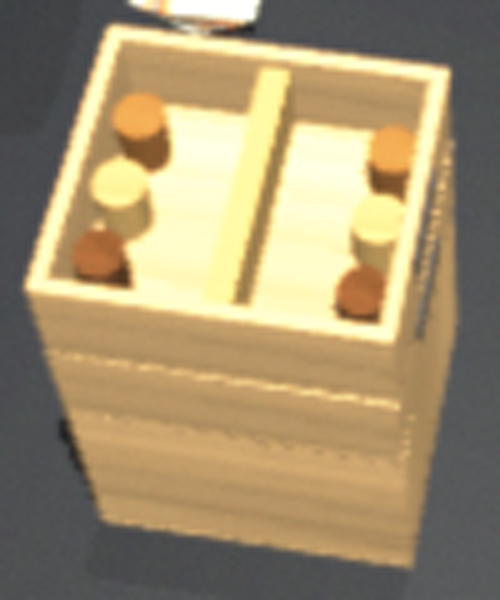

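View pics/c4.png

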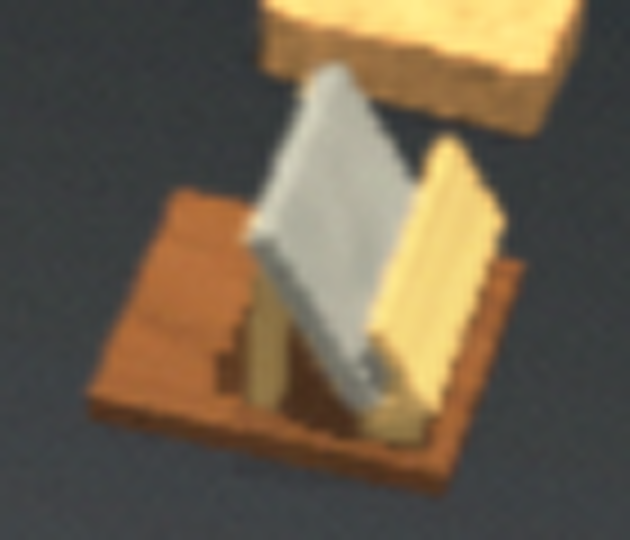

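```bash
cat > fit.py <<'E'
from h import *
from scipy.optimize import least_squares
def fitrect(L,W,z,obs,x0):
    # obs: list of (cam, pixels4 in order (+x+y),(+x-y),(-x-y),(-x+y))
    C=np.array([[L,W],[L,-W],[-L,-W],[-L,W]])/2
    def res(p):
        c,s=np.cos(p[2]),np.sin(p[2]);P=np.c_[C@np.array([[c,s],[-s,c]])+p[:2],np.full(4,z)]
        return np.concatenate([(proj(cam,P,o)-px).ravel() for cam,px,o in obs])
    r=least_squares(res,x0);return r.x,r.fun
E
python3 - <<'E'
from fit import *
T=lambda l,x,y,s:np.array(l)/s+[x,y]-0.5+0.5/s
a=T([(163,145),(487,90),(556,463),(230,521)],380,195,6)
b=T([(450,68),(398,341),(28,289),(110,26)],230,280,5)
for obs in ([('top',a,None)],[('side',b,None)],[('top',a,None),('side',b,None)]):
    p,r=fitrect(.15,.13,.23,obs,[.45,-.25,.1]);print('stack',p*[1000,1000,1],np.degrees(p[2]),r)
a=T([(122,85),(482,80),(490,508),(125,516)],180,225,9)
b=T([(525,265),(445,468),(90,395),(175,190)],315,165,9)
for obs in ([('top',a,None)],[('side',b,None)],[('top',a,None),('side',b,None)]):
    p,r=fitrect(.13,.11,.012,obs,[.45,.25,0]);print('stand',p*[1000,1000,1],r)
print(unproj('top',T([(112,312),(428,308)],180,225,9),.099))
print(unproj('side',T([(250,240),(320,85)],315,165,9),.099))
print('pink',unproj('top',[(222,303),(272,306),(266,363),(216,360)],.06))
print('fan',unproj('top',[(295,290),(352,290),(353,315),(296,314)],.01))
print('grey slab',unproj('top',[(402,331),(462,321),(470,368),(410,378)],.01))
print('pot,jar,tape,meas,cork',unproj('top',[(315,172),(267,170),(404,174),(500,246),(152,260)],.03))
E
```

```text
stack [ 504.0115 -273.0379    0.1646] 9.430525593567001 [-0.1673 -0.045  -0.0724 -0.0257  0.2245  0.2568  0.0129 -0.1885]
stack [ 503.8314 -272.3114    0.1762] 10.097711481840248 [-0.1347 -0.0565 -0.2945 -0.0799  0.2325  0.2239  0.211  -0.0553]
stack [ 503.9415 -272.6646    0.1708] 9.784886236247422 [-0.487   0.1844 -0.4545 -0.1283  0.228   0.0849  0.0799 -0.0228 -0.0091
  0.2659 -0.5177  0.254   0.0905  0.1844  0.3944 -0.0486]
stand [488.8141 303.3606   0.02  ] [ 0.1635  0.4131  0.0221  0.0263 -0.3182 -0.2274  0.1346 -0.2049]
stand [486.6068 303.5133   0.0254] [-0.3128 -0.5222  0.2042  0.5998 -0.2111 -0.0104  0.3212 -0.1214]
stand [487.9103 303.3082   0.0218] [ 0.1368  0.7758 -0.0036  0.3191 -0.2604  0.067   0.1912  0.1603  0.1006
 -0.3323  0.5102  0.7812  0.12    0.0632  0.7534 -0.0306]
[[0.4797 0.3422 0.099 ]
 [0.4806 0.2509 0.099 ]]
[[0.4793 0.2522 0.099 ]
 [0.4792 0.333  0.099 ]]
pink [[0.3656 0.27   0.06  ]
 [0.3574 0.1375 0.06  ]
 [0.2086 0.1527 0.06  ]
 [0.2165 0.2843 0.06  ]]
fan [[ 0.3994  0.0793  0.01  ]
 [ 0.399  -0.0763  0.01  ]
 [ 0.3312 -0.0785  0.01  ]
 [ 0.3342  0.0766  0.01  ]]
grey slab [[ 0.2878 -0.211   0.01  ]
 [ 0.3145 -0.3737  0.01  ]
 [ 0.1886 -0.3926  0.01  ]
 [ 0.1622 -0.2309  0.01  ]]
pot,jar,tape,meas,cork [[ 0.7214  0.0237  0.03  ]
 [ 0.7276  0.1553  0.03  ]
 [ 0.7146 -0.2195  0.03  ]
 [ 0.5165 -0.4756  0.03  ]
 [ 0.4816  0.467   0.03  ]]
```

Call:
step_arm(
  xyz=[
    [20,20,50],
    [50,50,80],
    [90,85,98],
    [130,120,98],
    [165,155,98],
    [200,185,98],
    [230,215,98],
    [255,240,98],
    [265,250,98],
    [265,250,98],
  ],
  spin=[0.14,0.28,0.43,0.58,0.73,0.88,1.03,1.17,1.31,1.314],
  fingers=[45,45,45,45,45,45,45,45,45,45],
)

```text
time_s: 1.15
eef_pos: [0.5047, -0.2712, 0.3398]
eef_rot: [0.704, -0.062, 0.704, 0.062]
wrist_force: [-0.5, -0.1, -0.0]
opening: 0.452
```

```bash
cat > shot.py <<'E'
import sys
from h import *
n=sys.argv[1]
o=ctrl.get_obs();print('t',o['time_s'],'p',np.array(o['eef_pos'])*1000,'F',np.array(o['wrist_force']),'op',o['opening'])
Rm=Rq(o['eef_rot']);print('jaw',np.arctan2(Rm[1,2],Rm[0,2]))
np.save(f'pics/{n}.npy',np.array([o],dtype=object),allow_pickle=True)
for c in sys.argv[2:]:
    cv2.imwrite(f'pics/{n}_{c}.png',eyes.camera(c)[:,:,::-1])
E
python3 shot.py a wrist
```

```text
t 1.15 p [ 504.736  -271.1813  339.8293] F [-0.5085 -0.0904 -0.0471] op 0.45160993619608897
jaw 0.1760963521167081
```

View pics/a_wrist.png

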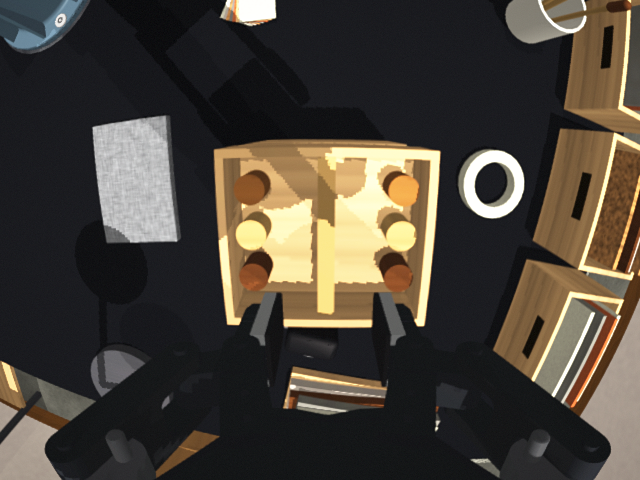

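```bash
python3 - <<'E'
from fit import *
crop('pics/a_wrist.png',205,130,245,205,3,'pics/c5.png')
o=np.load('pics/a.npy',allow_pickle=True)[0]
a=np.array([(440,150.5),(425,326),(229,326),(215.5,150)])
p,r=fitrect(.15,.13,.23,[('wrist',a,o)],[.5,-.27,.17]);print(p,r)
print(proj('wrist',[[.504,-.2727,.222]],o))
E
```

```text
[ 0.5049 -0.2735  0.1745] [-0.5034  1.2615 -0.5333 -1.4771  0.8581 -1.9624  0.2309  1.1809]
[[326.3819 239.3678]]
```

View pics/c5.png

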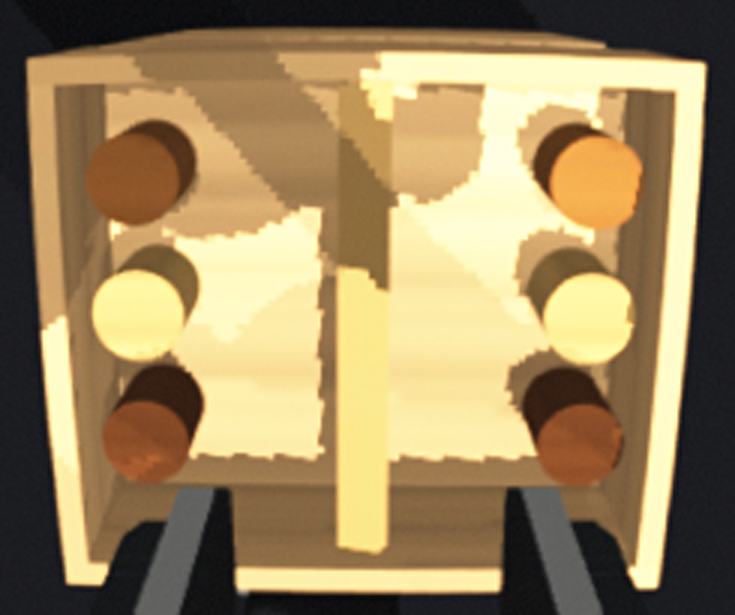

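Call:
step_arm(
  xyz=[
    [1,0,-40],
    [1,0,-80],
    [1,0,-110],
    [1,0,-130],
    [1,0,-137],
    [1,0,-137],
    [1,0,-137],
    [1,0,-137],
  ],
  spin=[0,0,0,0,0,0,0,0],
  fingers=[45,45,45,45,45,45,45,45],
)

```text
time_s: 2.0
eef_pos: [0.5052, -0.2742, 0.205]
eef_rot: [0.705, -0.061, 0.704, 0.059]
wrist_force: [-0.1, -0.7, 1.1]
opening: 0.446
```

Call:
step_arm(
  xyz=[
    [0,0,0],
    [0,0,0],
    [0,0,0],
    [0,0,0],
    [0,0,0],
    [0,0,0],
    [0,0,0],
    [0,0,0],
  ],
  spin=[0,0,0,0,0,0,0,0],
  fingers=[0,0,0,0,0,0,0,0],
)

```text
time_s: 2.8
eef_pos: [0.5049, -0.2736, 0.2044]
eef_rot: [0.705, -0.061, 0.704, 0.06]
wrist_force: [-1.8, 0.1, 5.5]
opening: 0.123
```

Call:
step_arm(
  xyz=[
    [0,0,5],
    [0,0,15],
    [0,0,35],
    [0,0,60],
    [0,20,70],
    [0,55,70],
    [-1,100,70],
    [-3,145,70],
    [-5,190,70],
    [-7,235,70],
  ],
  spin=[0,0,0,0,0,-0.03,-0.06,-0.09,-0.12,-0.15],
  fingers=[0,0,0,0,0,0,0,0,0,0],
)

```text
time_s: 3.8
eef_pos: [0.4965, -0.0356, 0.2731]
eef_rot: [0.707, -0.007, 0.707, 0.007]
wrist_force: [0.4, -0.2, -4.6]
opening: 0.126
```

```bash
python3 shot.py b side
```

```text
t 3.8 p [496.5458 -35.649  273.059 ] F [ 0.4049 -0.1911 -4.6171] op 0.1257614551985393
jaw 0.019759494581493592
```

View pics/b_side.png

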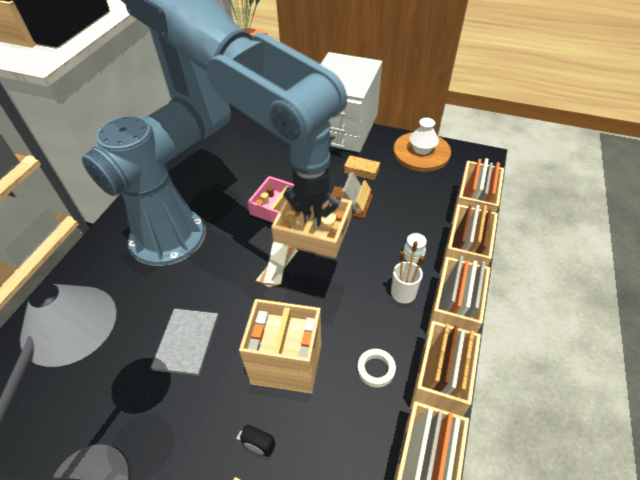

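Call:
step_arm(
  xyz=[
    [0,45,0],
    [0,90,-20],
    [0,118,-60],
    [0,128,-105],
    [0,128,-150],
    [0,128,-190],
    [0,128,-215],
    [0,128,-230],
    [0,128,-236],
    [0,128,-238],
  ],
  spin=[-0.02,-0.02,-0.02,-0.02,-0.02,-0.02,-0.02,-0.02,-0.02,-0.02],
  fingers=[0,0,0,0,0,0,0,0,0,0],
)

```text
time_s: 4.85
eef_pos: [0.497, 0.0901, 0.0348]
eef_rot: [0.707, -0.0, 0.708, 0.001]
wrist_force: [0.6, -0.1, -3.7]
opening: 0.126
```

Call:
step_arm(
  xyz=[
    [0,0,-1],
    [0,0,-1],
  ],
  spin=[0,0],
  fingers=[0,0],
)

```text
time_s: 5.05
eef_pos: [0.4984, 0.0898, 0.0353]
eef_rot: [0.708, -0.0, 0.706, 0.0]
wrist_force: [0.3, -0.2, -3.6]
opening: 0.131
```

Call:
step_arm(
  xyz=[
    [0,0,-1],
    [0,0,-2],
    [0,0,-2],
  ],
  spin=[0,0,0],
  fingers=[0,0,0],
)

```text
time_s: 5.35
eef_pos: [0.4985, 0.0898, 0.0344]
eef_rot: [0.708, -0.001, 0.707, 0.0]
wrist_force: [-5.1, 0.0, 10.8]
opening: 0.133
```

Call:
step_arm(
  xyz=[
    [0,0,1],
    [0,0,1],
    [0,0,1],
    [0,0,1],
  ],
  spin=[0,0,0,0],
  fingers=[25,45,45,45],
)

```text
time_s: 5.75
eef_pos: [0.4978, 0.0898, 0.0334]
eef_rot: [0.707, -0.0, 0.707, 0.0]
wrist_force: [0.0, -0.9, -0.7]
opening: 0.452
```

Call:
step_arm(
  xyz=[
    [0,0,45],
    [0,0,95],
    [0,-20,140],
    [0,-65,170],
    [2,-115,180],
    [4,-165,180],
    [5,-215,180],
    [6,-265,180],
    [7,-315,180],
    [7,-350,180],
  ],
  spin=[0,0,0,0.03,0.06,0.09,0.12,0.15,0.17,0.17],
  fingers=[45,45,45,45,45,45,45,45,45,45],
)

```text
time_s: 6.75
eef_pos: [0.5042, -0.2631, 0.2132]
eef_rot: [0.705, -0.06, 0.704, 0.06]
wrist_force: [0.6, -0.1, 0.4]
opening: 0.451
```

Call:
step_arm(
  xyz=[
    [0,-13,0],
    [0,-13,0],
  ],
  spin=[0,0],
  fingers=[45,45],
)

```text
time_s: 6.95
eef_pos: [0.5041, -0.2748, 0.2128]
eef_rot: [0.704, -0.059, 0.705, 0.06]
wrist_force: [0.7, 0.6, 0.0]
opening: 0.444
```

```bash
python3 shot.py c wrist side
```

```text
t 6.95 p [ 504.1181 -274.7959  212.8255] F [0.6833 0.6057 0.008 ] op 0.44407374069346556
jaw 0.16807161535933307
```

View pics/c_wrist.png

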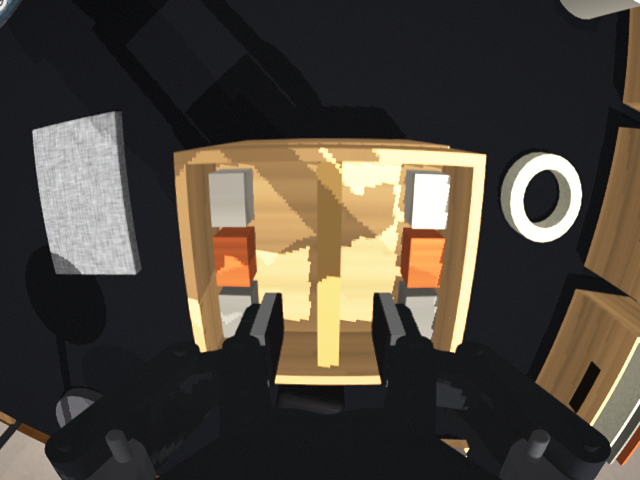

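View pics/c_side.png

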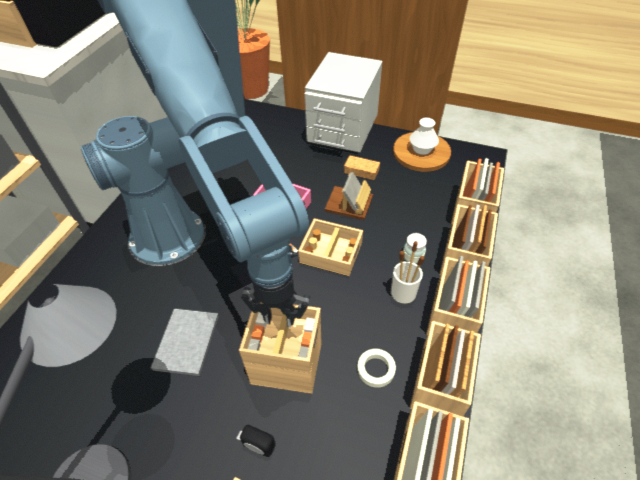

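Call:
step_arm(
  xyz=[
    [0,0,-35],
    [0,0,-55],
    [0,0,-65],
    [0,0,-65],
    [0,0,-65],
    [0,0,-65],
    [0,0,-65],
    [0,0,-65],
    [0,0,-65],
    [0,0,-65],
  ],
  spin=[0,0,0,0,0,0,0,0,0,0],
  fingers=[45,45,45,45,20,0,0,0,0,0],
)

```text
time_s: 8.05
eef_pos: [0.5055, -0.2735, 0.15]
eef_rot: [0.705, -0.061, 0.704, 0.06]
wrist_force: [0.3, 2.9, 6.4]
opening: 0.127
```

Call:
step_arm(
  xyz=[
    [0,0,0],
    [0,0,0],
  ],
  spin=[0,0],
  fingers=[0,0],
)

```text
time_s: 8.25
eef_pos: [0.5055, -0.2735, 0.15]
eef_rot: [0.705, -0.061, 0.704, 0.06]
wrist_force: [0.3, 1.8, 6.0]
opening: 0.129
```

Call:
step_arm(
  xyz=[
    [0,0,5],
    [0,0,15],
    [0,0,35],
    [0,20,55],
    [0,60,55],
    [-2,105,55],
    [-4,150,55],
    [-6,190,45],
    [-7,210,15],
    [-7,213,-30],
  ],
  spin=[0,0,0,0,-0.04,-0.08,-0.12,-0.16,-0.17,-0.17],
  fingers=[0,0,0,0,0,0,0,0,0,0],
)

```text
time_s: 9.25
eef_pos: [0.4996, -0.0584, 0.1204]
eef_rot: [0.709, -0.002, 0.705, 0.001]
wrist_force: [1.4, -0.9, -4.1]
opening: 0.129
```

Call:
step_arm(
  xyz=[
    [0,0,-40],
    [0,0,-65],
    [0,0,-77],
    [0,0,-82],
    [0,0,-84],
    [0,0,-85],
    [0,0,-86],
    [0,0,-87],
  ],
  spin=[0,0,0,0,0,0,0,0],
  fingers=[0,0,0,0,0,0,0,0],
)

```text
time_s: 10.05
eef_pos: [0.4983, -0.0606, 0.0349]
eef_rot: [0.707, -0.001, 0.707, 0.0]
wrist_force: [-17.3, 3.5, 33.6]
opening: 0.131
```

Call:
step_arm(
  xyz=[
    [0,0,2],
    [0,0,3],
    [0,0,3],
    [0,0,3],
    [0,0,3],
    [0,0,3],
  ],
  spin=[0,0,0,0,0,0],
  fingers=[0,0,25,45,45,45],
)

```text
time_s: 10.65
eef_pos: [0.4977, -0.0602, 0.0343]
eef_rot: [0.707, -0.0, 0.707, 0.0]
wrist_force: [0.4, -0.3, 0.5]
opening: 0.45
```

```bash
python3 shot.py d
```

```text
t 10.65 p [497.7038 -60.2408  34.3162] F [ 0.3613 -0.3398  0.4506] op 0.45000377976295003
jaw 0.0009669816697094779
```

Call:
step_arm(
  xyz=[
    [0,0,45],
    [0,0,95],
    [0,20,140],
    [0,65,170],
    [0,115,200],
    [-4,165,220],
    [-8,215,227],
    [-12,265,227],
    [-15,315,227],
    [-17,350,227],
  ],
  spin=[0,0,0,0.01,0.02,0.02,0.02,0.02,0.02,0.02],
  fingers=[45,45,45,45,45,45,45,45,45,45],
)

```text
time_s: 11.65
eef_pos: [0.4802, 0.2905, 0.2617]
eef_rot: [0.707, -0.007, 0.707, 0.008]
wrist_force: [1.4, -0.2, 0.6]
opening: 0.452
```

Call:
step_arm(
  xyz=[
    [0,7,0],
    [0,7,0],
  ],
  spin=[0,0],
  fingers=[45,45],
)

```text
time_s: 11.85
eef_pos: [0.48, 0.2968, 0.2608]
eef_rot: [0.707, -0.009, 0.707, 0.008]
wrist_force: [-0.6, -0.3, 0.0]
opening: 0.449
```

```bash
python3 shot.py e wrist top side
```

```text
t 11.85 p [480.008  296.7977 260.8274] F [-0.609  -0.2726  0.0219] op 0.44900787493305144
jaw 0.024281388804622876
```

View pics/e_wrist.png

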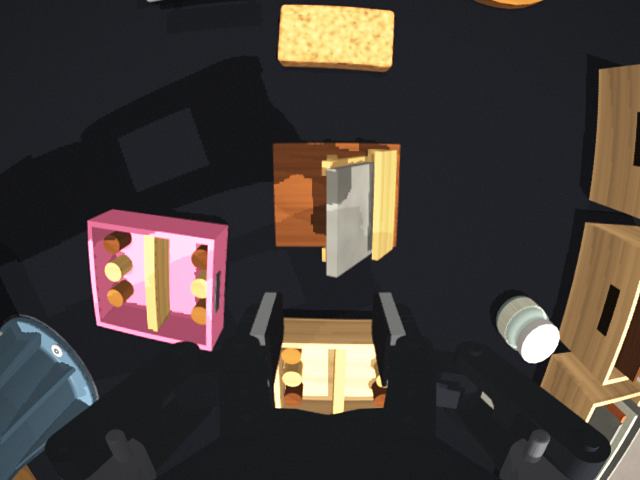

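View pics/e_top.png

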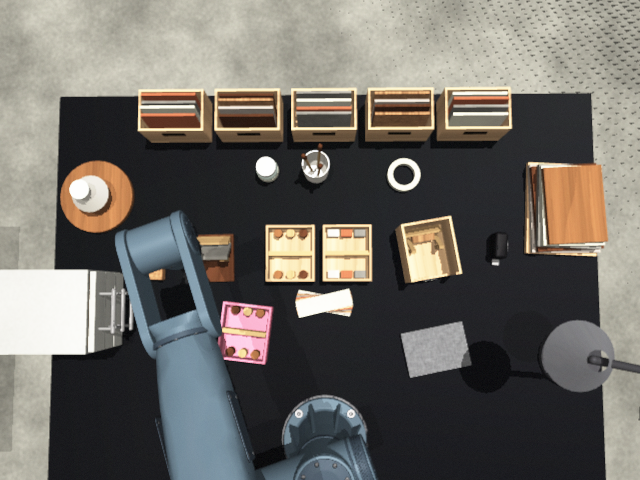

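View pics/e_side.png

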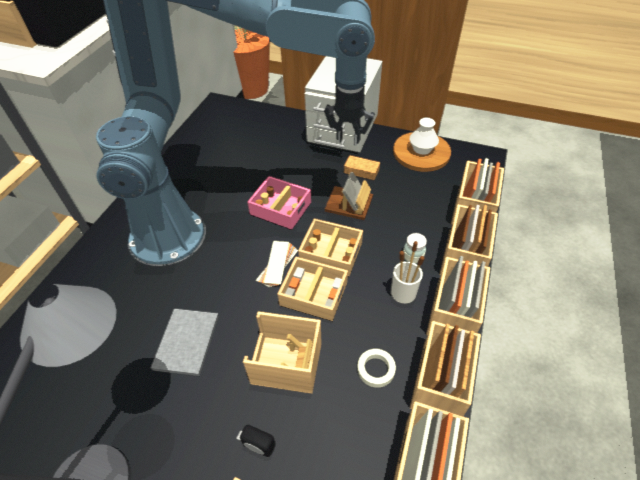

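```bash
python3 - <<'E'
from h import *
crop('pics/e_wrist.png',265,130,145,155,5,'pics/c6.png')
a=cv2.imread('pics/e_top.png')[205:295,385:475];b=cv2.imread('pics/e_side.png')[305:395,240:330]
cv2.imwrite('pics/c7.png',cv2.resize(np.hstack([a,b]),None,fx=4.4,fy=4.4,interpolation=cv2.INTER_CUBIC))
E
```

```text
(no output)
```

View pics/c6.png

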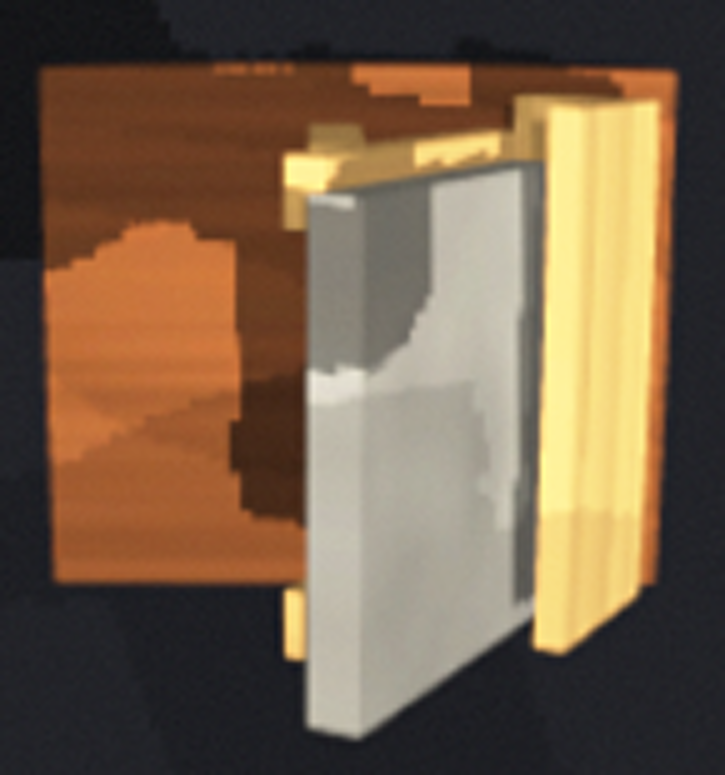

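View pics/c7.png

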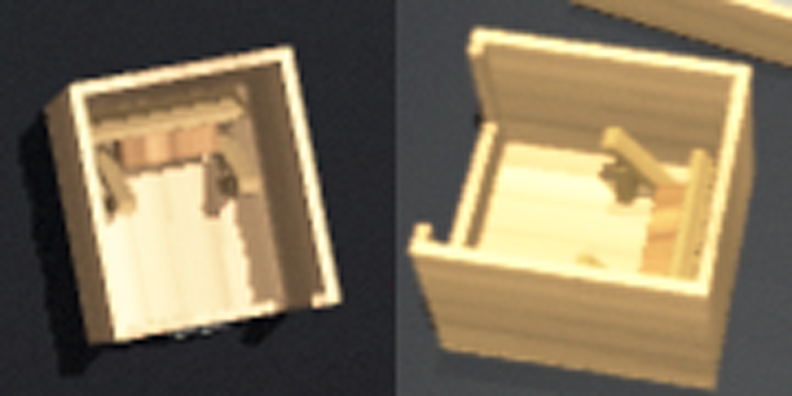

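```bash
python3 - <<'E'
from h import *
o=np.load('pics/e.npy',allow_pickle=True)[0]
T=lambda l:np.array(l)/5+[265,130]-0.4
print(unproj('wrist',T([(307,197),(306,725)]),.0993,o)); print(unproj('wrist',T([(364,210),(361,739)]),.1043,o))
c,s=np.cos(.021),np.sin(.021)
st=np.array([488,303.3]);
for px in (25+5-37-0,): pass
for x,z in [(30-40,99.3),(30-40+8.66,104.3)]: print(st+[x*c,x*s],z)
print('stand base',unproj('wrist',T([(40,68),(678,72),(655,583),(55,582)]),.012,o))
# bin interior checks w/ top
E
```

```text
[[0.4775 0.3403 0.0993]
 [0.4795 0.2502 0.0993]]
[[0.4864 0.339  0.1043]
 [0.4888 0.2499 0.1043]]
[478.0022 303.09  ] 99.3
[486.6603 303.2719] 104.3
stand base [[0.4219 0.357  0.012 ]
 [0.5531 0.36   0.012 ]
 [0.5555 0.2493 0.012 ]
 [0.4244 0.2462 0.012 ]]
```

Call:
step_arm(
  xyz=[
    [5,-2,-45],
    [10,-2,-90],
    [10,-2,-125],
    [10,-2,-145],
    [10,-2,-160],
    [10,-2,-172],
    [10,-2,-172],
    [10,-2,-172],
  ],
  spin=[0,0,0,0,0,0,0,0],
  fingers=[60,60,60,60,60,60,60,60],
)

```text
time_s: 12.8
eef_pos: [0.4914, 0.2933, 0.0901]
eef_rot: [0.707, -0.007, 0.707, 0.007]
wrist_force: [0.2, 0.2, 0.0]
opening: 0.599
```

```bash
python3 shot.py f wrist; python3 - <<'E'
from h import *
crop('pics/f_wrist.png',180,100,280,230,2.8,'pics/c8.png')
E
```

```text
t 12.8 p [491.3907 293.2802  90.1459] F [0.2451 0.1737 0.0062] op 0.599070875722629
jaw 0.020506809586675133
```

View pics/c8.png

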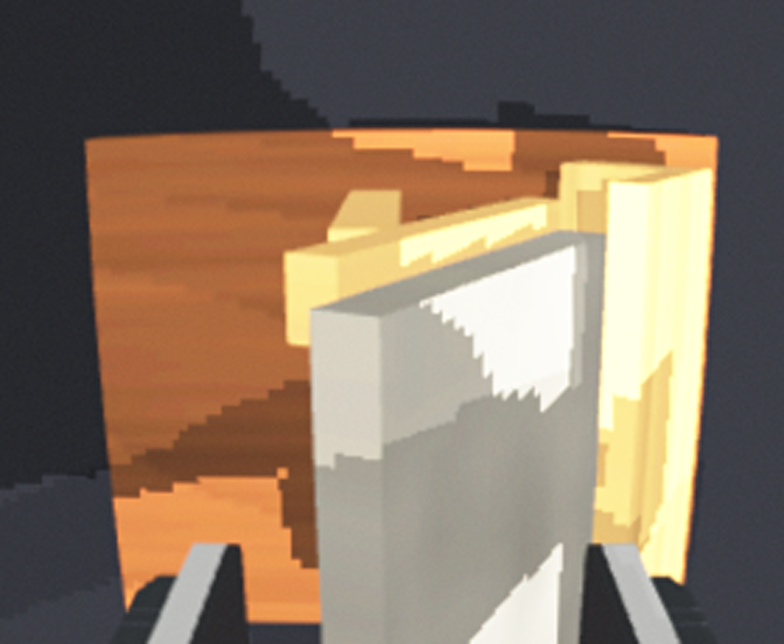

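Call:
step_arm(
  xyz=[
    [5,0,0],
    [10,0,0],
    [13,0,0],
    [16,0,0],
    [18,0,0],
    [19,0,0],
    [19,0,0],
  ],
  spin=[0,0,0,0,0,0,0],
  fingers=[45,40,34,30,26,23,23],
)

```text
time_s: 13.55
eef_pos: [0.5097, 0.2933, 0.0892]
eef_rot: [0.707, -0.007, 0.707, 0.007]
wrist_force: [-0.0, 1.1, -0.3]
opening: 0.229
```

```bash
python3 shot.py g wrist side; python3 - <<'E'
from h import *
a=cv2.resize(cv2.imread('pics/g_wrist.png')[100:330,220:450],(440,440));b=cv2.resize(cv2.imread('pics/g_side.png')[140:220,310:390],(440,440),interpolation=cv2.INTER_CUBIC)
cv2.imwrite('pics/c9.png',np.hstack([a,b])[:,:800])
E
```

```text
t 13.55 p [509.7256 293.3324  89.192 ] F [-0.0041  1.0849 -0.2978] op 0.22857498792785527
jaw 0.020954899050271716
```

View pics/c9.png

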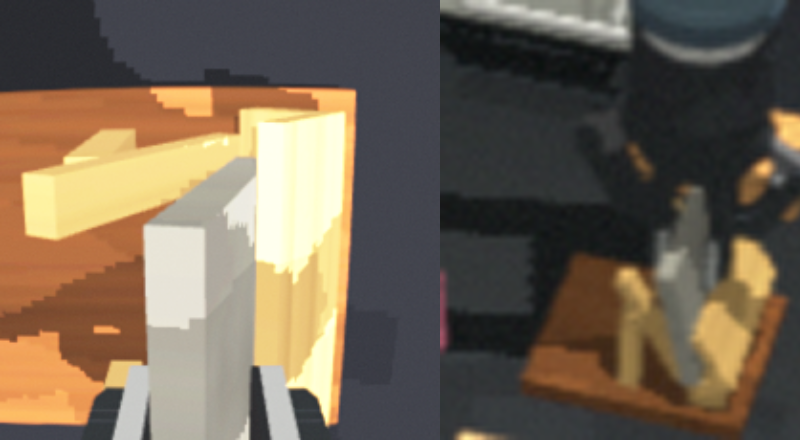

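Call:
step_arm(
  xyz=[
    [0,0,0],
    [0,0,1],
    [0,0,3],
    [0,0,7],
    [0,0,12],
    [0,0,18],
    [0,0,24],
    [0,0,24],
  ],
  spin=[0,0,0,0,0,0,0,0],
  fingers=[18,14,10,5,0,0,0,0],
)

```text
time_s: 14.45
eef_pos: [0.5094, 0.2935, 0.1139]
eef_rot: [0.707, -0.007, 0.707, 0.008]
wrist_force: [-0.2, 0.1, -1.1]
opening: 0.107
```

```bash
python3 shot.py i wrist side; python3 - <<'E'
from h import *
a=cv2.resize(cv2.imread('pics/i_wrist.png')[100:330,220:450],(440,440));b=cv2.resize(cv2.imread('pics/i_side.png')[140:220,310:390],(440,440),interpolation=cv2.INTER_CUBIC)
cv2.imwrite('pics/c10.png',np.hstack([a,b])[:,:800])
E
```

```text
t 14.45 p [509.4488 293.5382 113.9081] F [-0.1782  0.1325 -1.0824] op 0.10742622874889989
jaw 0.02118244901272688
```

View pics/c10.png

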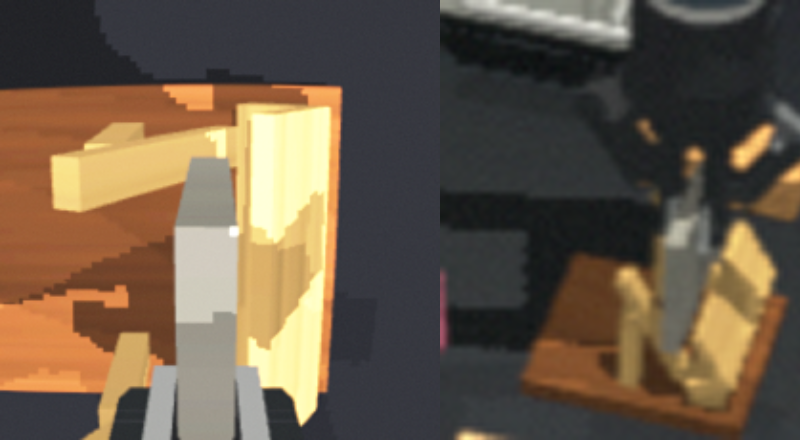

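Call:
step_arm(
  xyz=[
    [0,0,15],
    [0,0,40],
    [0,0,75],
    [0,-20,110],
    [0,-60,118],
    [0,-105,118],
    [0,-150,118],
    [0,-195,118],
    [0,-240,118],
    [0,-285,118],
  ],
  spin=[0,0,0,0,0,0,0,0,0,0],
  fingers=[0,0,0,0,0,0,0,0,0,0],
)

```text
time_s: 15.55
eef_pos: [0.5093, 0.0068, 0.2322]
eef_rot: [0.707, -0.008, 0.707, 0.008]
wrist_force: [1.2, 0.4, -0.3]
opening: 0.108
```

Call:
step_arm(
  xyz=[
    [-5,-45,0],
    [-10,-90,0],
    [-15,-135,0],
    [-20,-180,0],
    [-25,-225,0],
    [-25,-260,0],
    [-25,-280,0],
    [-25,-287,0],
    [-25,-287,0],
  ],
  spin=[0.03,0.06,0.09,0.12,0.15,0.151,0.151,0.151,0.151],
  fingers=[0,0,0,0,0,0,0,0,0],
)

```text
time_s: 16.45
eef_pos: [0.4846, -0.2785, 0.2313]
eef_rot: [0.704, -0.06, 0.705, 0.061]
wrist_force: [-0.0, 0.6, -0.8]
opening: 0.109
```

```bash
python3 shot.py j wrist side
```

```text
t 16.45 p [ 484.6314 -278.5092  231.3399] F [-0.0489  0.6432 -0.7767] op 0.10873919566790201
jaw 0.17128971292243317
```

View pics/j_wrist.png

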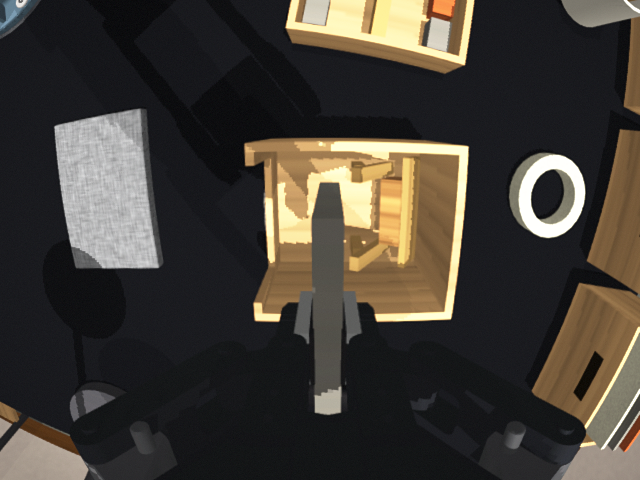

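View pics/j_side.png

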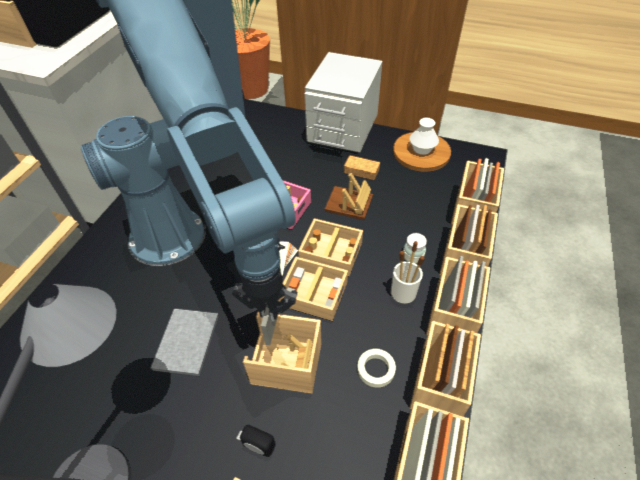

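```bash
cat > binf.py <<'E'
from h import *
B=np.array([504.4,-273.0]);YAW=.1725
def b2w(P):
    P=np.atleast_2d(P).astype(float);c,s=np.cos(YAW),np.sin(YAW)
    return np.c_[B[0]+c*P[:,0]-s*P[:,1],B[1]+s*P[:,0]+c*P[:,1],P[:,2]]
def w2b(P):
    P=np.atleast_2d(P).astype(float);c,s=np.cos(YAW),np.sin(YAW);q=P[:,:2]-B
    return np.c_[c*q[:,0]+s*q[:,1],-s*q[:,0]+c*q[:,1],P[:,2]]
E
python3 - <<'E'
from binf import *
o=np.load('pics/j.npy',allow_pickle=True)[0]
pj=lambda P:proj('wrist',b2w(P)/1000,o)
print('rim',pj([[75,65,120],[75,-65,120],[-75,-65,120],[-75,65,120]]))
print('lip top',pj([[44.3,20,46],[44.3,-10,46]]))
print('ribtop',pj([[5,31,74],[5,-31,74]]))
for d in (2,10,20,28,34):
    x=42-d/2;z=10+.866*d
    print(d,pj([[x,20,z],[x,-10,z],[x+17.3,-10,z+10]]).ravel())
print('panel top/foot',(Rq(o['eef_rot'])))
crop('pics/j_wrist.png',330,140,150,150,5,'pics/c11.png')
E
```

```text
rim [[467.0926 146.6121]
 [450.0601 317.3663]
 [256.053  319.2908]
 [245.4721 143.6227]]
lip top [[401.2511 191.58  ]
 [399.7024 224.508 ]]
ribtop [[359.8644 183.1928]
 [358.2001 257.2058]]
2 [391.1392 185.614  389.9849 215.6964 409.1658 218.2329]
10 [388.2135 186.649  387.078  217.3159 406.6028 219.9321]
20 [384.3811 188.0071 383.2748 219.4339 403.2434 222.1571]
28 [381.1657 189.1486 380.0879 221.2079 400.4229 224.0233]
34 [378.6616 190.0388 377.6087 222.5877 398.225  225.4763]
panel top/foot [[-0.0002 -0.1705  0.9854]
 [ 0.0007  0.9854  0.1705]
 [-1.      0.0007 -0.0001]]
```

View pics/c11.png

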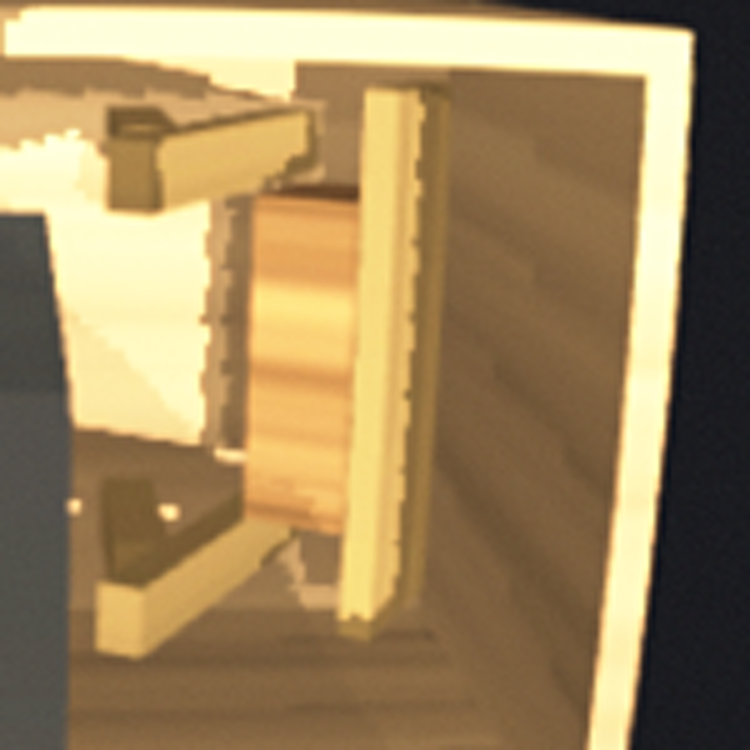

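```bash
python3 - <<'E'
from h import *
o=np.load('pics/j.npy',allow_pickle=True)[0]
Rm=Rq(o['eef_rot']);p=np.array(o['eef_pos'])
crop('pics/j_wrist.png',290,160,80,260,3,'pics/c12.png')
for yo in (45,47):
  for dz in (-65,-60,-55,-50,15,20,25,30):
    P=p+Rm@np.array([-dz/1000,yo/1000,0]); print(yo,dz,proj('wrist',[P],o)[0], proj('wrist',[p+Rm@np.array([-dz/1000,yo/1000-.09,0])],o)[0])
E
```

```text
45 -65 [327.9027 185.578 ] [327.7001 331.5139]
45 -60 [327.9136 187.0062] [327.7044 335.7286]
45 -55 [327.9251 188.5081] [327.7089 340.1031]
45 -50 [327.9371 190.0896] [327.7135 344.6454]
45 15 [328.1793 222.1806] [327.7882 423.4085]
45 20 [328.2083 226.0788] [327.7952 431.3848]
45 25 [328.2398 230.3102] [327.8025 439.699 ]
45 30 [328.274  234.9179] [327.8099 448.3639]
47 -65 [327.9071 181.9212] [327.7044 328.7665]
47 -60 [327.9181 183.2593] [327.7089 332.9488]
47 -55 [327.9298 184.6666] [327.7134 337.2911]
47 -50 [327.942  186.1488] [327.7182 341.8017]
47 15 [328.1882 216.2898] [327.7955 420.2947]
47 20 [328.2179 219.961 ] [327.8029 428.2745]
47 25 [328.2501 223.9487] [327.8104 436.5982]
47 30 [328.285  228.2946] [327.8182 445.2797]
```

View pics/c12.png

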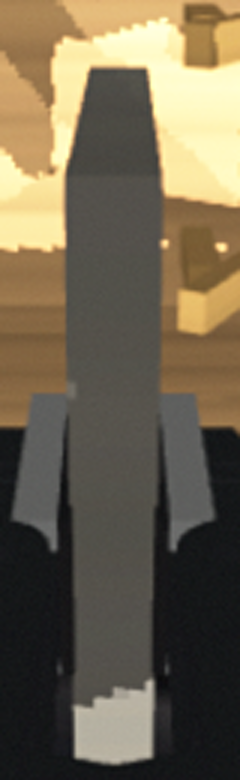

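Call:
step_arm(
  xyz=[
    [20,4,0],
    [42,8,-10],
    [52,9,-40],
    [52,9,-70],
    [52,9,-90],
    [52,9,-100],
    [52,9,-105],
    [52,9,-105],
  ],
  spin=[0,0,0,0,0,0,0,0],
  fingers=[0,0,0,0,0,0,0,0],
)

```text
time_s: 17.35
eef_pos: [0.5369, -0.269, 0.1265]
eef_rot: [0.704, -0.061, 0.704, 0.061]
wrist_force: [-0.2, -0.2, 0.2]
opening: 0.105
```

```bash
python3 shot.py k side wrist top; python3 - <<'E'
from binf import *
o=np.load('pics/k.npy',allow_pickle=True)[0]
print(w2b(np.array(o['eef_pos'])*1000))
a=cv2.resize(cv2.imread('pics/k_side.png')[290:400,230:340],(396,396),interpolation=cv2.INTER_CUBIC)
b=cv2.resize(cv2.imread('pics/k_wrist.png')[90:330,200:440],(396,396),interpolation=cv2.INTER_CUBIC)
cv2.imwrite('pics/c13.png',np.hstack([a,b]))
E
```

```text
t 17.35 p [ 536.8853 -269.0238  126.5117] F [-0.2485 -0.2486  0.2221] op 0.10528023564901008
jaw 0.1727859443503584
[[ 32.6857  -1.6588 126.5117]]
```

View pics/c13.png

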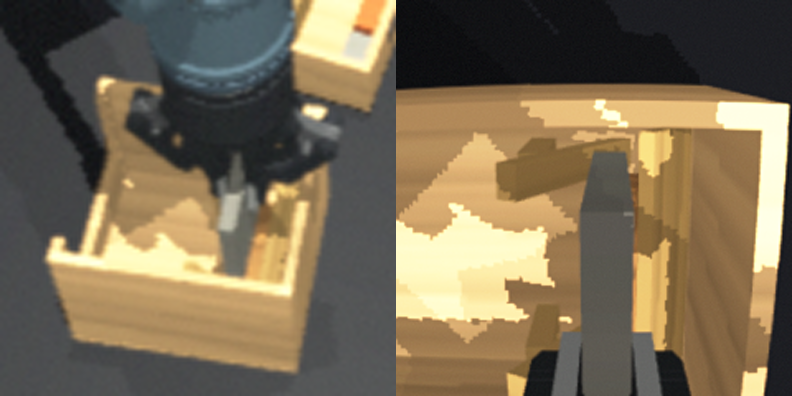

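Call:
step_arm(
  xyz=[
    [0,0,-3],
    [0,0,-6],
    [0,0,-9],
    [0,0,-12],
    [0,0,-14],
    [0,0,-14],
  ],
  spin=[0,0,0,0,0,0],
  fingers=[0,0,0,0,0,0],
)

```text
time_s: 18.1
eef_pos: [0.5364, -0.2695, 0.1117]
eef_rot: [0.704, -0.06, 0.705, 0.061]
wrist_force: [-0.5, 0.1, -1.1]
opening: 0.111
```

Call:
step_arm(
  xyz=[
    [0,0,-1],
    [0,0,-2],
    [0,0,-2],
  ],
  spin=[0,0,0],
  fingers=[0,0,0],
)

```text
time_s: 18.4
eef_pos: [0.5366, -0.2696, 0.1102]
eef_rot: [0.704, -0.061, 0.705, 0.061]
wrist_force: [0.4, -1.1, -1.0]
opening: 0.108
```

Call:
step_arm(
  xyz=[
    [0,0,-1],
    [0,0,-2],
    [0,0,-2],
  ],
  spin=[0,0,0],
  fingers=[0,0,0],
)

```text
time_s: 18.7
eef_pos: [0.5366, -0.2695, 0.1081]
eef_rot: [0.704, -0.061, 0.705, 0.061]
wrist_force: [-0.4, -0.2, -0.1]
opening: 0.107
```

Call:
step_arm(
  xyz=[
    [0,0,-1],
    [0,0,-1],
  ],
  spin=[0,0],
  fingers=[0,0],
)

```text
time_s: 18.9
eef_pos: [0.5366, -0.2696, 0.1071]
eef_rot: [0.704, -0.061, 0.705, 0.061]
wrist_force: [-0.3, 0.7, -0.4]
opening: 0.108
```

Call:
step_arm(
  xyz=[
    [0,0,-1],
    [0,0,-1],
  ],
  spin=[0,0],
  fingers=[0,0],
)

```text
time_s: 19.1
eef_pos: [0.5366, -0.2696, 0.1061]
eef_rot: [0.704, -0.061, 0.705, 0.061]
wrist_force: [-0.9, 0.9, -1.0]
opening: 0.107
```

Call:
step_arm(
  xyz=[
    [0,0,-1],
    [0,0,-1],
  ],
  spin=[0,0],
  fingers=[0,0],
)

```text
time_s: 19.3
eef_pos: [0.5366, -0.2696, 0.1052]
eef_rot: [0.704, -0.061, 0.705, 0.061]
wrist_force: [0.3, -0.4, -0.9]
opening: 0.11
```

Call:
step_arm(
  xyz=[
    [0,0,-1],
    [0,0,-2],
    [0,0,-2],
  ],
  spin=[0,0,0],
  fingers=[0,0,0],
)

```text
time_s: 19.6
eef_pos: [0.5365, -0.2696, 0.1031]
eef_rot: [0.704, -0.061, 0.705, 0.061]
wrist_force: [0.1, 0.4, -0.8]
opening: 0.108
```

Call:
step_arm(
  xyz=[
    [0,0,-1],
    [0,0,-1],
  ],
  spin=[0,0],
  fingers=[0,0],
)

```text
time_s: 19.8
eef_pos: [0.5366, -0.2696, 0.1021]
eef_rot: [0.704, -0.061, 0.705, 0.061]
wrist_force: [-0.7, 0.1, -0.7]
opening: 0.107
```

Call:
step_arm(
  xyz=[
    [0,0,-1],
    [0,0,-1],
  ],
  spin=[0,0],
  fingers=[0,0],
)

```text
time_s: 20.0
eef_pos: [0.5366, -0.2696, 0.1011]
eef_rot: [0.704, -0.061, 0.705, 0.061]
wrist_force: [0.5, 0.7, -1.0]
opening: 0.112
```

Call:
step_arm(
  xyz=[
    [0,0,-1],
    [0,0,-1],
  ],
  spin=[0,0],
  fingers=[0,0],
)

```text
time_s: 20.2
eef_pos: [0.5368, -0.2697, 0.1005]
eef_rot: [0.705, -0.061, 0.704, 0.061]
wrist_force: [-0.0, -0.3, 1.6]
opening: 0.104
```

Call:
step_arm(
  xyz=[
    [0,0,-1],
    [0,0,-1],
  ],
  spin=[0,0],
  fingers=[0,0],
)

```text
time_s: 20.4
eef_pos: [0.537, -0.2697, 0.0999]
eef_rot: [0.705, -0.061, 0.704, 0.061]
wrist_force: [-1.4, 1.5, 5.2]
opening: 0.105
```

Call:
step_arm(
  xyz=[
    [0,0,-1],
    [0,0,-1],
  ],
  spin=[0,0],
  fingers=[0,0],
)

```text
time_s: 20.6
eef_pos: [0.5373, -0.2698, 0.0994]
eef_rot: [0.705, -0.061, 0.704, 0.061]
wrist_force: [-1.3, 2.5, 8.1]
opening: 0.106
```

```bash
python3 shot.py l side wrist top; python3 - <<'E'
from binf import *
a=cv2.resize(cv2.imread('pics/l_side.png')[290:400,230:340],(396,396),interpolation=cv2.INTER_CUBIC)
b=cv2.resize(cv2.imread('pics/l_wrist.png')[90:330,200:440],(396,396),interpolation=cv2.INTER_CUBIC)
cv2.imwrite('pics/c14.png',np.hstack([a,b]))
E
```

```text
t 20.6 p [ 537.2784 -269.763    99.4095] F [-1.3494  2.5499  8.0734] op 0.10623379562019158
jaw 0.17207248669128994
```

View pics/c14.png

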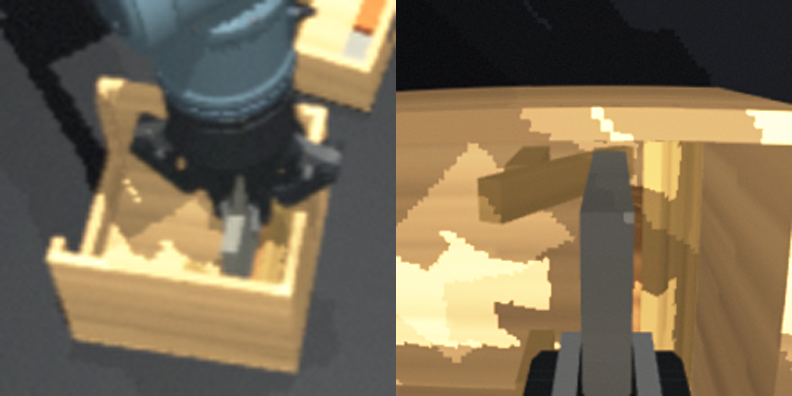

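Call:
step_arm(
  xyz=[
    [0,0,1],
    [0,0,1],
    [0,0,1],
    [-2,0,1],
    [-4,-1,1],
    [-6,-1,1],
    [-8,-1,1],
    [-8,-1,1],
  ],
  spin=[0,0,0,0,0,0,0,0],
  fingers=[0,14,17,20,23,25,25,25],
)

```text
time_s: 21.55
eef_pos: [0.5283, -0.2707, 0.0992]
eef_rot: [0.704, -0.061, 0.705, 0.061]
wrist_force: [-0.7, -0.9, -1.1]
opening: 0.25
```

```bash
python3 shot.py m side wrist; python3 - <<'E'
from binf import *
a=cv2.resize(cv2.imread('pics/m_side.png')[290:400,230:340],(396,396),interpolation=cv2.INTER_CUBIC)
b=cv2.resize(cv2.imread('pics/m_wrist.png')[90:330,200:440],(396,396),interpolation=cv2.INTER_CUBIC)
cv2.imwrite('pics/c15.png',np.hstack([a,b]))
E
```

```text
t 21.55 p [ 528.3285 -270.6656   99.2245] F [-0.6896 -0.8612 -1.1276] op 0.24997746820269956
jaw 0.17174930290983287
```

View pics/c15.png

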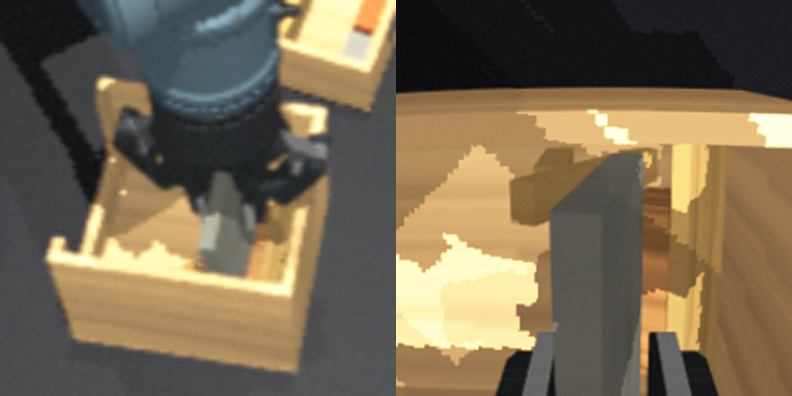

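Call:
step_arm(
  xyz=[
    [-3,0,0],
    [-6,-1,0],
    [-9,-1,0],
    [-12,-2,0],
    [-15,-3,0],
    [-18,-3,0],
    [-21,-4,0],
    [-23,-4,0],
    [-23,-4,0],
  ],
  spin=[0,0,0,0,0,0,0,0,0],
  fingers=[25,25,25,25,26,27,28,28,28],
)

```text
time_s: 22.55
eef_pos: [0.5054, -0.2747, 0.0993]
eef_rot: [0.704, -0.061, 0.705, 0.061]
wrist_force: [-0.6, -0.8, -0.2]
opening: 0.277
```

```bash
python3 shot.py n side wrist; python3 - <<'E'
from binf import *
a=cv2.resize(cv2.imread('pics/n_side.png')[290:400,230:340],(396,396),interpolation=cv2.INTER_CUBIC)
b=cv2.resize(cv2.imread('pics/n_wrist.png')[90:330,200:440],(396,396),interpolation=cv2.INTER_CUBIC)
cv2.imwrite('pics/c16.png',np.hstack([a,b]))
E
```

```text
t 22.55 p [ 505.3695 -274.6904   99.2831] F [-0.6265 -0.8473 -0.156 ] op 0.2771917297866407
jaw 0.1717380645369481
```

View pics/c16.png

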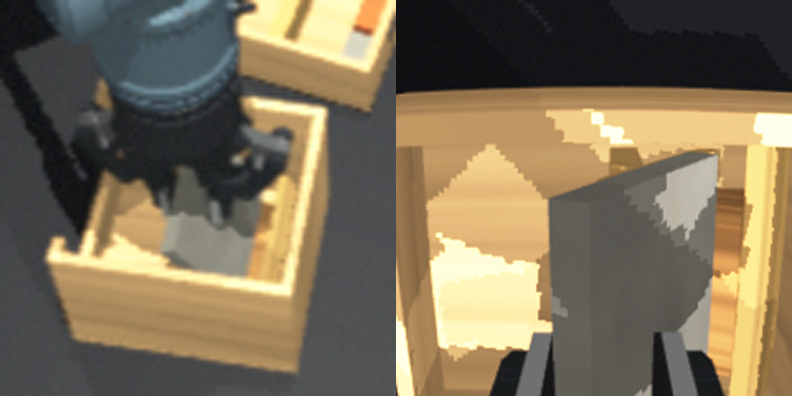

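Call:
step_arm(
  xyz=[
    [-2,0,0],
    [-4,-1,0],
    [-5,-1,0],
    [-5,-1,0],
    [-5,-1,0],
  ],
  spin=[0,0,0,0,0],
  fingers=[30,34,40,45,45],
)

```text
time_s: 23.15
eef_pos: [0.5007, -0.2756, 0.0993]
eef_rot: [0.705, -0.061, 0.704, 0.061]
wrist_force: [0.2, 0.6, 0.2]
opening: 0.449
```

Call:
step_arm(
  xyz=[
    [0,0,8],
    [0,0,25],
    [0,0,60],
    [0,0,105],
    [0,0,130],
    [0,0,130],
  ],
  spin=[0,0,0,0,0,0],
  fingers=[45,45,45,45,45,45],
)

```text
time_s: 23.75
eef_pos: [0.5029, -0.2774, 0.2351]
eef_rot: [0.707, -0.063, 0.702, 0.058]
wrist_force: [0.0, -0.0, -0.4]
opening: 0.449
```

```bash
python3 shot.py p side wrist; python3 - <<'E'
from binf import *
a=cv2.resize(cv2.imread('pics/p_side.png')[290:400,230:340],(396,396),interpolation=cv2.INTER_CUBIC)
b=cv2.resize(cv2.imread('pics/p_wrist.png')[120:340,220:460],(396,396),interpolation=cv2.INTER_CUBIC)
cv2.imwrite('pics/c17.png',np.hstack([a,b]))
E
```

```text
t 23.75 p [ 502.8998 -277.3799  235.1463] F [ 0.0258 -0.0282 -0.3682] op 0.448603887293765
jaw 0.17223412034745197
```

View pics/c17.png

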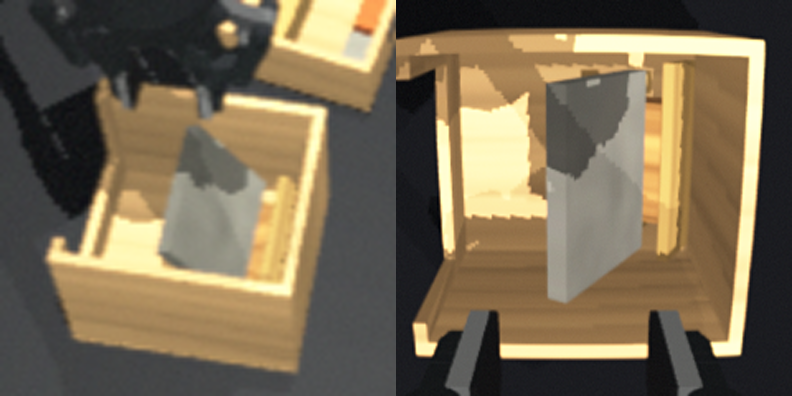

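```bash
python3 - <<'E'
from binf import *
from scipy.optimize import least_squares
o=np.load('pics/p.npy',allow_pickle=True)[0]
obs=np.array([(311.5,165.6),(312.1,285.6),(323,288.3),(369.7,257.8),(370.9,158.9)])
cr=[(-5,45,80),(-5,-45,80),(5,-45,80),(5,-45,0),(5,45,0)]
def pts(p):
    x,z,t,y,yaw=p;M=(R.from_euler('z',yaw)*R.from_euler('y',-t)).as_matrix()
    return np.array(cr)@M.T+[x,y,z]
r=least_squares(lambda p:(proj('wrist',b2w(pts(p))/1000,o)-obs).ravel(),[32,36,.5,0,0],x_scale=[1,1,.01,1,.01])
print(r.x,r.fun); print(pts(r.x))
d=26;print('pred foot',42-d/2+4.33,10+.866*d+2.5)
print('rim',proj('wrist',b2w([[75,65,120],[75,-65,120]])/1000,o))
E
```

```text
[32.7015 45.5698  0.5469 -0.1908 -0.0022] [-0.4914  0.3907  0.0226  0.0458  0.3441  0.2581 -0.9104 -0.7469  1.0459
 -0.1532]
[[-13.0725  44.912  111.3001]
 [-13.2746 -45.0877 111.3001]
 [ -4.7332 -45.1069 116.5007]
 [ 36.8711 -45.2003  48.1701]
 [ 37.0731  44.7995  48.1701]]
pred foot 33.33 35.016
rim [[439.9659 140.6185]
 [425.9584 312.1758]]
```

Call:
step_arm(
  xyz=[
    [0,0,0],
    [0,0,0],
  ],
  spin=[0,0],
  fingers=[45,45],
)

```text
time_s: 24.05
eef_pos: [0.4999, -0.275, 0.2276]
eef_rot: [0.704, -0.06, 0.705, 0.062]
wrist_force: [-0.6, 0.3, -0.4]
opening: 0.446
```

```bash
python3 shot.py q wrist side; python3 - <<'E'
from binf import *
crop('pics/q_wrist.png',220,120,250,220,3.2,'pics/c18.png')
E
```

```text
t 24.05 p [ 499.9109 -275.007   227.5731] F [-0.5586  0.347  -0.4448] op 0.4464413483823867
jaw 0.17194408157830968
```

View pics/c18.png

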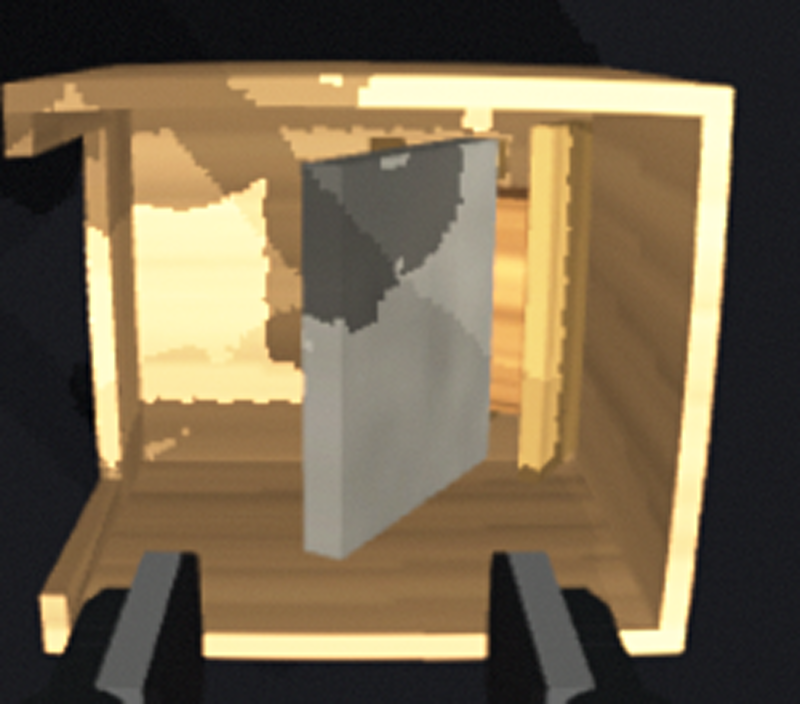

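```bash
python3 - <<'E'
from binf import *
from scipy.optimize import least_squares
o=np.load('pics/q.npy',allow_pickle=True)[0]
C=lambda l:np.array(l)/3.2+[220,120]-.35
obs=C([(302,165),(303,552),(342,558),(489,460),(497,142)])
cr=[(-5,45,80),(-5,-45,80),(5,-45,80),(5,-45,0),(5,45,0)]
def pts(p):
    x,z,t,y,yaw=p;M=(R.from_euler('z',yaw)*R.from_euler('y',-t)).as_matrix()
    return np.array(cr)@M.T+[x,y,z]
for off in (0,-1.5):
  r=least_squares(lambda p:(proj('wrist',b2w(pts(p))/1000,o)-obs+[off*0,off]).ravel(),[32,36,.5,0,0],x_scale=[1,1,.01,1,.01])
  print(r.x,r.fun)
print('rim',proj('wrist',b2w([[75,65,120],[75,-65,120]])/1000,o),C([(735,88),(686,653)]))
E
```

```text
[31.4057 41.1333  0.5492  0.321  -0.0022] [-0.1071  0.2488  0.4876 -0.386  -0.4292  0.7518 -0.4047 -0.6553  0.4582
 -0.1322]
[31.4176 41.4886  0.5493 -0.833  -0.0031] [-0.0509  0.4058  0.4402 -0.3605 -0.4825  0.8126 -0.4447 -0.8371  0.5431
 -0.2569]
rim [[447.8653 147.1951]
 [432.4219 321.9159]] [[449.3375 147.15  ]
 [434.025  323.7125]]
```

Call:
step_arm(
  xyz=[
    [0,40,0],
    [-1,90,0],
    [-2,140,0],
    [-3,185,-10],
    [-3,208,-45],
    [-3,214,-90],
    [-3,214,-135],
    [-3,214,-170],
    [-3,214,-188],
    [-3,214,-195],
  ],
  spin=[-0.04,-0.08,-0.12,-0.16,-0.171,-0.171,-0.171,-0.171,-0.171,-0.171],
  fingers=[45,45,45,45,45,45,45,45,45,45],
)

```text
time_s: 25.15
eef_pos: [0.4955, -0.0608, 0.0315]
eef_rot: [0.705, 0.0, 0.709, 0.001]
wrist_force: [0.1, 0.0, 0.6]
opening: 0.45
```

Call:
step_arm(
  xyz=[
    [0,0,0],
    [0,0,0],
    [0,0,0],
    [0,0,0],
    [0,0,0],
    [0,0,0],
    [0,0,0],
    [0,0,0],
  ],
  spin=[0,0,0,0,0,0,0,0],
  fingers=[45,45,25,0,0,0,0,0],
)

```text
time_s: 25.95
eef_pos: [0.4989, -0.0621, 0.0357]
eef_rot: [0.708, -0.001, 0.706, 0.0]
wrist_force: [-0.2, 0.1, 6.6]
opening: 0.13
```

Call:
step_arm(
  xyz=[
    [0,0,5],
    [0,0,20],
    [0,0,55],
    [0,0,100],
    [0,-10,145],
    [0,-45,165],
    [2,-90,165],
    [4,-135,165],
    [6,-175,165],
    [7,-200,165],
  ],
  spin=[0,0,0,0,0,0.04,0.08,0.12,0.15,0.171],
  fingers=[0,0,0,0,0,0,0,0,0,0],
)

```text
time_s: 26.95
eef_pos: [0.5038, -0.2642, 0.1989]
eef_rot: [0.704, -0.061, 0.705, 0.06]
wrist_force: [1.1, 1.7, -3.6]
opening: 0.128
```

Call:
step_arm(
  xyz=[
    [0,-8,0],
    [0,-13,0],
    [0,-13,0],
    [0,-13,0],
  ],
  spin=[0,0,0,0],
  fingers=[0,0,0,0],
)

```text
time_s: 27.35
eef_pos: [0.5046, -0.2733, 0.199]
eef_rot: [0.704, -0.061, 0.705, 0.061]
wrist_force: [0.1, 0.3, -3.6]
opening: 0.126
```

```bash
python3 shot.py r wrist side top
```

```text
t 27.35 p [ 504.5615 -273.2776  199.0272] F [ 0.0917  0.2718 -3.6209] op 0.12564936993983467
jaw 0.172905849347976
```

View pics/r_wrist.png

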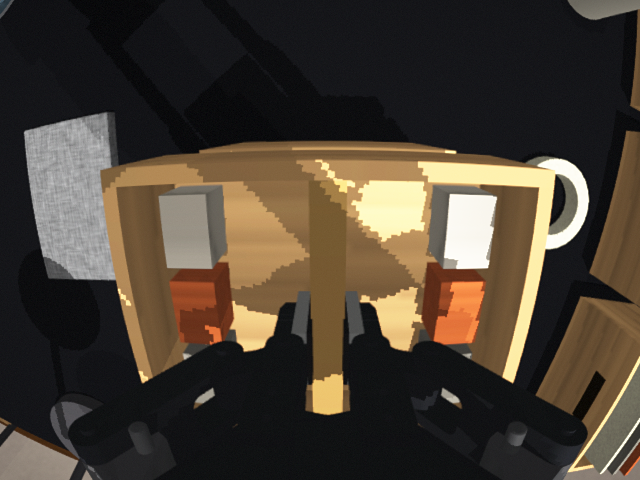

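View pics/r_side.png

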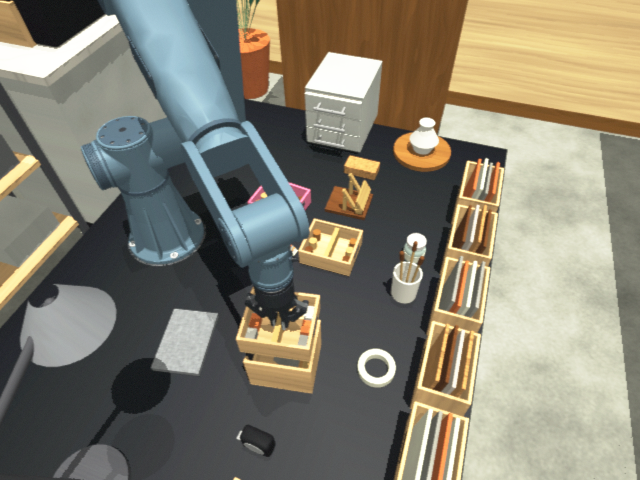

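```bash
python3 - <<'E'
from binf import *
o=np.load('pics/r.npy',allow_pickle=True)[0]
crop('pics/r_wrist.png',90,140,480,60,1.65,'pics/c19.png')
print(proj('wrist',b2w([[75,65,224],[-75,65,224]])/1000,o))
p=w2b(unproj('wrist',[(102,170),(553,170)],.224,o)*1000);print(p,p.mean(0))
crop('pics/r_top.png',385,200,100,100,6,'pics/c20.png')
E
```

```text
[[552.5342 173.3358]
 [103.1806 172.6379]]
[[-75.4035  65.9234 224.    ]
 [ 75.0676  66.1373 224.    ]] [ -0.168   66.0303 224.    ]
```

View pics/c19.png

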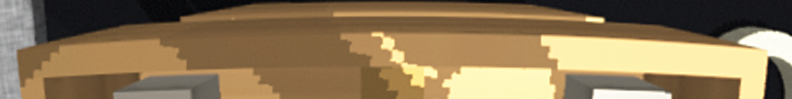

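View pics/c20.png

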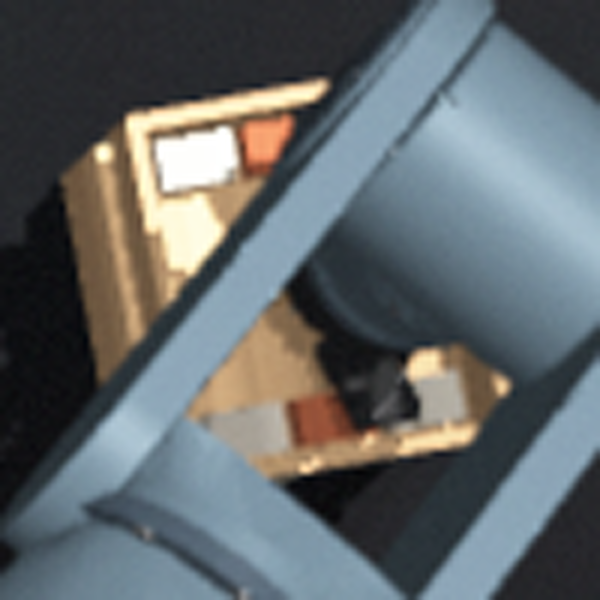

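Call:
step_arm(
  xyz=[
    [0,-1,-15],
    [0,-1,-30],
    [0,-1,-38],
    [0,-1,-42],
    [0,-1,-44],
    [0,-1,-46],
    [0,-1,-47],
    [0,-1,-47],
  ],
  spin=[0,0,0,0,0,0,0,0],
  fingers=[0,0,0,0,0,0,0,0],
)

```text
time_s: 28.3
eef_pos: [0.5048, -0.2758, 0.1526]
eef_rot: [0.705, -0.061, 0.704, 0.061]
wrist_force: [0.3, -0.2, -3.6]
opening: 0.128
```

Call:
step_arm(
  xyz=[
    [0,0,-1],
    [0,0,-2],
    [0,0,-2],
  ],
  spin=[0,0,0],
  fingers=[0,0,0],
)

```text
time_s: 28.6
eef_pos: [0.5049, -0.2758, 0.1508]
eef_rot: [0.705, -0.061, 0.704, 0.061]
wrist_force: [-0.7, -0.1, -0.7]
opening: 0.131
```

Call:
step_arm(
  xyz=[
    [0,0,-1],
    [0,0,-1],
  ],
  spin=[0,0],
  fingers=[0,0],
)

```text
time_s: 28.8
eef_pos: [0.5049, -0.2758, 0.1507]
eef_rot: [0.705, -0.061, 0.704, 0.061]
wrist_force: [-3.4, 2.3, 6.4]
opening: 0.129
```

Call:
step_arm(
  xyz=[
    [0,0,1],
    [0,0,1],
    [0,0,1],
    [0,0,1],
    [0,0,10],
    [0,0,40],
    [0,0,85],
    [0,0,100],
  ],
  spin=[0,0,0,0,0,0,0,0],
  fingers=[20,45,45,45,45,45,45,45],
)

```text
time_s: 29.6
eef_pos: [0.5065, -0.2771, 0.255]
eef_rot: [0.706, -0.063, 0.703, 0.059]
wrist_force: [0.3, -1.5, 0.8]
opening: 0.449
```

```bash
python3 shot.py s wrist side;python3 - <<'E'
from binf import *
a=cv2.resize(cv2.imread('pics/s_side.png')[290:400,230:340],(396,396),interpolation=cv2.INTER_CUBIC)
b=cv2.resize(cv2.imread('pics/s_wrist.png')[120:360,180:470],(396,328),interpolation=cv2.INTER_CUBIC)
b=np.vstack([b,np.zeros((68,396,3),np.uint8)])
cv2.imwrite('pics/c21.png',np.hstack([a,b]))
E
```

```text
t 29.6 p [ 506.4618 -277.054   254.9701] F [ 0.3467 -1.5422  0.7647] op 0.4485456911310536
jaw 0.17215074357627555
```

View pics/c21.png

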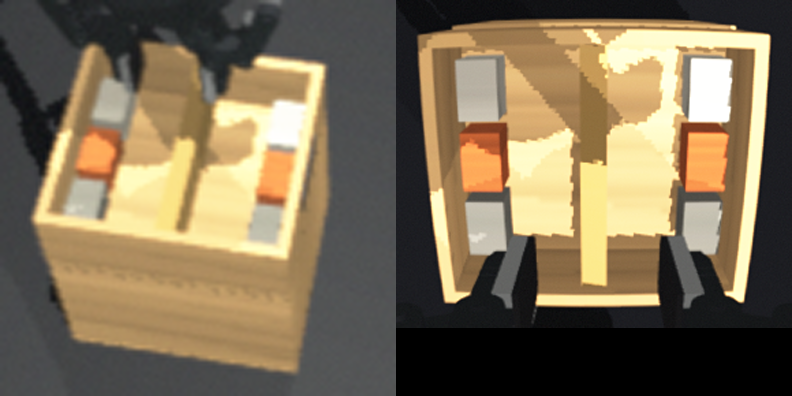

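Call:
step_arm(
  xyz=[
    [0,40,0],
    [-1,90,0],
    [-2,140,0],
    [-3,190,0],
    [-4,240,0],
    [-5,290,0],
    [-6,335,-15],
    [-7,360,-55],
    [-7,364,-100],
    [-7,364,-145],
  ],
  spin=[-0.03,-0.06,-0.09,-0.12,-0.15,-0.171,-0.171,-0.171,-0.171,-0.171],
  fingers=[45,45,45,45,45,45,45,45,45,45],
)

```text
time_s: 30.7
eef_pos: [0.4964, 0.0899, 0.1019]
eef_rot: [0.707, -0.001, 0.707, 0.001]
wrist_force: [0.8, -0.8, -0.4]
opening: 0.448
```

Call:
step_arm(
  xyz=[
    [0,0,-40],
    [0,0,-60],
    [0,0,-70],
    [0,0,-70],
    [0,0,-70],
    [0,0,-70],
    [0,0,-70],
    [0,0,-70],
    [0,0,-70],
    [0,0,-70],
  ],
  spin=[0,0,0,0,0,0,0,0,0,0],
  fingers=[45,45,45,45,45,25,0,0,0,0],
)

```text
time_s: 31.7
eef_pos: [0.4988, 0.0883, 0.0358]
eef_rot: [0.708, -0.0, 0.706, 0.0]
wrist_force: [-1.6, -0.5, 6.8]
opening: 0.128
```

Call:
step_arm(
  xyz=[
    [0,0,0],
    [0,0,0],
  ],
  spin=[0,0],
  fingers=[0,0],
)

```text
time_s: 31.9
eef_pos: [0.4989, 0.0883, 0.0358]
eef_rot: [0.708, -0.0, 0.706, 0.0]
wrist_force: [-0.1, 0.8, 7.4]
opening: 0.133
```

Call:
step_arm(
  xyz=[
    [0,0,5],
    [0,0,20],
    [0,0,55],
    [0,0,100],
    [0,0,145],
    [0,-10,190],
    [0,-45,215],
    [2,-90,220],
    [4,-140,220],
    [6,-190,220],
  ],
  spin=[0,0,0,0,0,0,0.03,0.06,0.09,0.12],
  fingers=[0,0,0,0,0,0,0,0,0,0],
)

```text
time_s: 32.9
eef_pos: [0.503, -0.1028, 0.2547]
eef_rot: [0.706, -0.044, 0.706, 0.044]
wrist_force: [1.2, -0.1, -4.5]
opening: 0.126
```

Call:
step_arm(
  xyz=[
    [1,-45,0],
    [1,-90,0],
    [1,-130,0],
    [1,-155,0],
    [1,-168,0],
    [1,-174,0],
    [1,-174,0],
    [1,-174,0],
    [1,-174,0],
  ],
  spin=[0.03,0.051,0.051,0.051,0.051,0.051,0.051,0.051,0.051],
  fingers=[0,0,0,0,0,0,0,0,0],
)

```text
time_s: 33.8
eef_pos: [0.5049, -0.2741, 0.2543]
eef_rot: [0.704, -0.061, 0.704, 0.061]
wrist_force: [-0.2, -0.1, -4.6]
opening: 0.126
```

```bash
python3 shot.py u wrist side
```

```text
t 33.8 p [ 504.8768 -274.1457  254.3384] F [-0.1597 -0.0749 -4.6321] op 0.12604813845358184
jaw 0.17361062685665438
```

View pics/u_wrist.png

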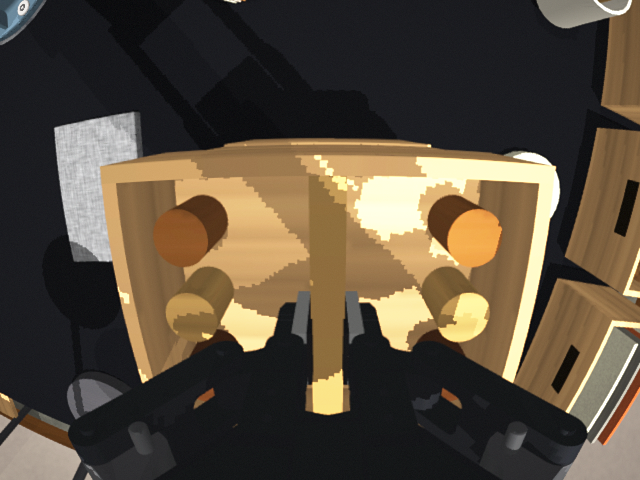

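```bash
python3 - <<'E'
from binf import *
o=np.load('pics/u.npy',allow_pickle=True)[0]
crop('pics/u_wrist.png',90,140,480,60,1.65,'pics/c22.png')
p=w2b(unproj('wrist',[(101,167.5),(555,167.5)],.2793,o)*1000);print(p,p.mean(0))
# lower tray seated location from s
o=np.load('pics/s.npy',allow_pickle=True)[0]
sc=290/396
c=lambda x,y:((x-396)*sc+180,y*240/328+120)
p=w2b(unproj('wrist',[c(770,36),c(742,304),c(447,303),c(418,36)],.175,o)*1000);print(p,p.mean(0))
E
```

```text
[[-75.5893  65.8535 279.3   ]
 [ 75.9348  66.2023 279.3   ]] [  0.1728  66.0279 279.3   ]
[[ 76.3212  62.9328 175.    ]
 [ 75.8039 -70.3752 175.    ]
 [-75.4175 -69.5527 175.    ]
 [-76.2059  63.0521 175.    ]] [  0.1254  -3.4858 175.    ]
```

View pics/c22.png

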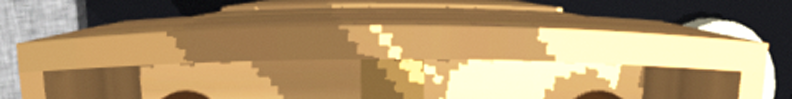

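Call:
step_arm(
  xyz=[
    [0,-1,-15],
    [0,-1,-30],
    [0,-1,-38],
    [0,-1,-41],
    [0,-1,-43],
    [0,-1,-45],
    [0,-1,-46],
    [0,-1,-46],
  ],
  spin=[0,0,0,0,0,0,0,0],
  fingers=[0,0,0,0,0,0,0,0],
)

```text
time_s: 34.7
eef_pos: [0.5048, -0.2767, 0.2086]
eef_rot: [0.705, -0.061, 0.704, 0.061]
wrist_force: [0.2, -0.1, -4.6]
opening: 0.128
```

Call:
step_arm(
  xyz=[
    [0,0,-1],
    [0,0,-2],
    [0,0,-2],
  ],
  spin=[0,0,0],
  fingers=[0,0,0],
)

```text
time_s: 35.0
eef_pos: [0.5046, -0.2765, 0.2062]
eef_rot: [0.704, -0.061, 0.705, 0.061]
wrist_force: [0.7, -0.3, -3.7]
opening: 0.13
```

Call:
step_arm(
  xyz=[
    [0,0,-1],
    [0,0,-1],
  ],
  spin=[0,0],
  fingers=[0,0],
)

```text
time_s: 35.2
eef_pos: [0.5047, -0.2766, 0.2058]
eef_rot: [0.705, -0.061, 0.704, 0.061]
wrist_force: [-1.7, 1.3, 1.6]
opening: 0.127
```

Call:
step_arm(
  xyz=[
    [0,0,0],
    [0,0,0],
    [0,0,0],
    [0,0,1],
    [0,0,10],
    [0,0,40],
    [0,0,85],
    [0,0,120],
    [0,0,130],
    [0,0,130],
  ],
  spin=[0,0,0,0,0,0,0,0,0,0],
  fingers=[20,45,45,45,45,45,45,45,45,45],
)

```text
time_s: 36.2
eef_pos: [0.5054, -0.2772, 0.338]
eef_rot: [0.706, -0.062, 0.703, 0.06]
wrist_force: [-0.1, -0.1, -1.1]
opening: 0.452
```

Call:
step_arm(
  xyz=[
    [0,0,0],
    [0,0,0],
    [0,0,0],
  ],
  spin=[0,0,0],
  fingers=[45,45,45],
)

```text
time_s: 36.5
eef_pos: [0.5041, -0.2761, 0.3334]
eef_rot: [0.704, -0.06, 0.705, 0.062]
wrist_force: [0.5, -0.4, -0.4]
opening: 0.448
```

```bash
python3 shot.py v wrist side
```

```text
t 36.5 p [ 504.0862 -276.1088  333.3607] F [ 0.4704 -0.3529 -0.3852] op 0.44760355887620334
jaw 0.17194918137293583
```

View pics/v_wrist.png

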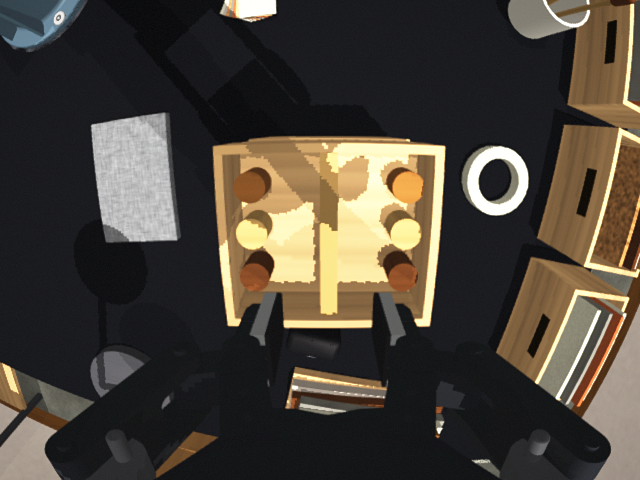

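View pics/v_side.png

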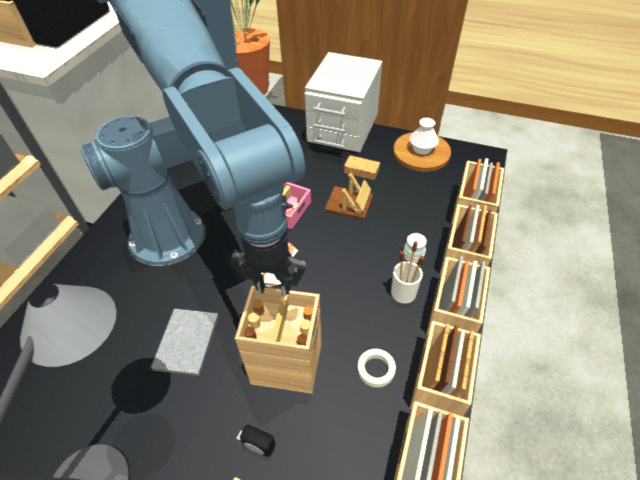

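Call:
step_arm(
  xyz=[
    [-10,40,0],
    [-20,85,0],
    [-30,130,0],
    [-40,175,0],
    [-50,220,0],
    [-60,260,0],
    [-60,280,0],
    [-60,280,0],
    [-60,280,0],
  ],
  spin=[0,0,0,0,0,0,0,0,0],
  fingers=[45,45,45,45,45,45,45,45,45],
)

```text
time_s: 37.5
eef_pos: [0.4447, 0.0034, 0.3351]
eef_rot: [0.704, -0.061, 0.705, 0.061]
wrist_force: [-0.6, -0.7, 0.7]
opening: 0.454
```

```bash
python3 shot.py w top side; python3 - <<'E'
from h import *
def cr(n,x,y,w,h,s): return cv2.resize(cv2.imread(n)[y:y+h,x:x+w],(390,int(390*h/w)),interpolation=cv2.INTER_CUBIC)
for k,a in (('top',(380,195,110,100)),('side',(230,280,100,120))):
    cv2.imwrite(f'pics/cmp_{k}.png',np.hstack([cr(f'pics/{k}0.png',*a,1),cr(f'pics/w_{k}.png',*a,1)]))
# shift of rim region by phase correlation
for k,a in (('top',(395,205,80,80)),('side',(232,282,90,70))):
    x,y,w,h=a;g=[cv2.cvtColor(cv2.imread(n)[y:y+h,x:x+w],cv2.COLOR_BGR2GRAY).astype(np.float32) for n in (f'pics/{k}0.png',f'pics/w_{k}.png')]
    W=np.eye(2,3,dtype=np.float32);cc,W=cv2.findTransformECC(g[0],g[1],W,cv2.MOTION_EUCLIDEAN,(3,200,1e-6));print(k,cc,W)
E
```

```text
t 37.5 p [444.6545   3.3878 335.1346] F [-0.6467 -0.6961  0.6553] op 0.4539768529483716
jaw 0.17324434706174185
top 0.9987701070603086 [[ 1.      0.0027  0.5162]
 [-0.0027  1.      0.0323]]
side 0.995512771293436 [[ 1.      0.002  -0.2831]
 [-0.002   1.      0.6598]]
```

View pics/cmp_top.png

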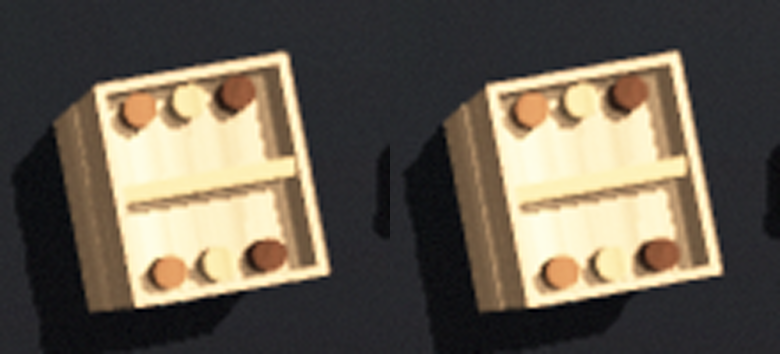

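View pics/cmp_side.png

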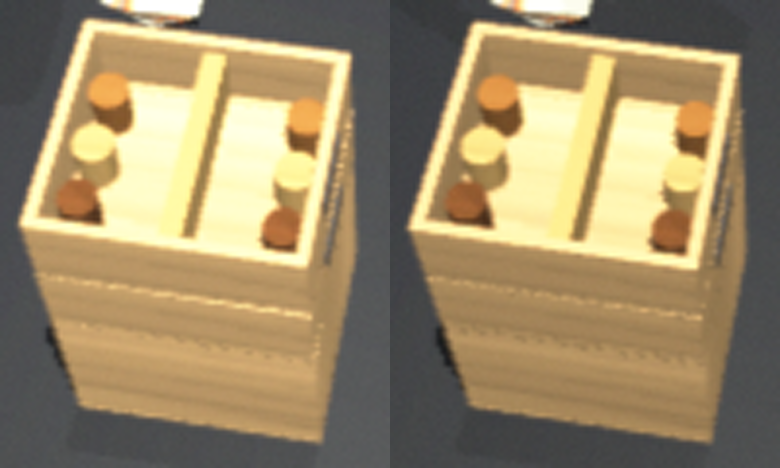

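View pics/w_top.png

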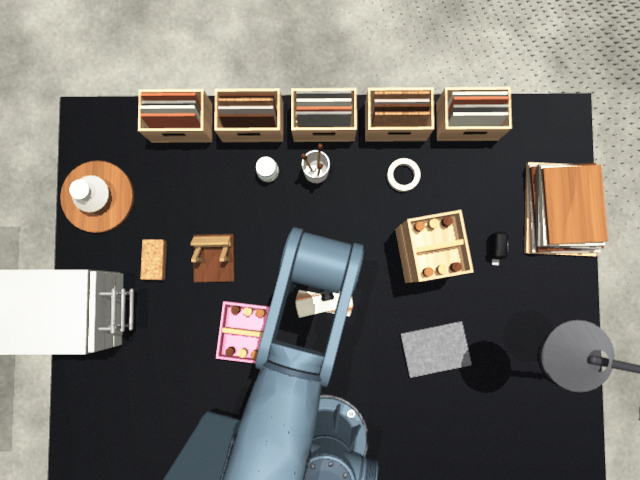

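```bash
python3 -c "
from bench import hand_in; print(hand_in())"
```

```text
the job is handed in; nothing more can be done
None
```

The job is done and handed in at about 37.6 s of the 72 s allowed. I don't know the verdict, because `hand_in()` reports none.

**What I did:**
- I set both trays flat on the clear bench and took the panel from the stand.
- I lowered the panel until its foot met the cork. The wrist force there reached about 8 N, with a limit of 30 N between panel and bin.
- I let the panel lean back onto the ribs against a retreating finger.
- I then reseated the lower tray and the upper tray, in that order, and moved the arm clear.

**Last checks:**
- **Panel:** the wrist picture, taken before the trays went back on, put it about 31° from vertical, its foot about 38–41 mm above the bin's underside, and within 1 mm of the mid-plane. It stayed hidden after that, so I could not see it again.
- **Trays:** both came to rest at the heights expected for seated trays. The top and side pictures match the ones from the start, with the upper tray within about 0.7 pixel (roughly 1.5 mm) and 0.003 rad.
- **Other things on the bench:** in the last top picture every bystander looks to be where it started. The arm partly covers the fan deck, and I judged all of this by eye.

**Checks that disagreed:**
- Two wrist pictures were taken while the arm was still settling: one put the panel's foot too high (46 mm), the other put the lower tray 3.5 mm off. A later still picture corrected the panel. For the tray I relied on its seated height and the final side view.
- The arm's measured position wandered 1–2 mm from the commanded one, so I corrected the tray placements by camera.

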